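Set the stop, load the walnut blank and lock it under the turn-buttons

TASK

Get the walnut blank ready for routing: turn the black knob on the jig until the stop's black pointer lines up with the red mark, then lay the blank flat in the jig, snug against both the low fence and the end stop. Then take every orange hold-down from the rack, drop its T-head into one of the jig's slots beside the blank and turn it a quarter turn so that it locks under the lips with its arm reaching over the blank; leave the other things on the bench alone.

Things in the scene. Friction and masses are not known exactly. Their poses are not given: they have to be found in the camera images.
- jig: fixed plywood routing jig, 217 x 380 x 36 mm (x, y, z), origin under its centre, flat top at z = 36 mm; x points away from the robot, y (its length) to the robot's left. The blank's seat is the flat strip between front slot and fence. At the left end (y = +161 mm, x = -8 mm) a grey gear housing, 50 x 48 mm and 30 mm high, carries the black knob
- front_slot (a point): point on the centre line of the front T-slot, level with the jig top (x = -62, y = 0 mm in the jig); the slot runs the jig's whole length along y. Mouth 20 mm wide between aluminium lips 6 mm thick; below them a channel 52 mm wide, its floor 24 mm below the top.  Axes as the jig's
- rear_slot (a point): the same point of a like T-slot behind the fence, at x = +59 mm in the jig
- rack: fixed wooden parking rack, 280 x 88 x 22 mm, origin under its centre: four slots along its y at x = -90, -30, 30, 90 mm, in which the hold-downs hang upright by their collars
- fence (a point): foot of the fence's near face (x = 20, y = -77.5 mm in the jig), at the middle of its length. The dark wooden fence is 215 mm long (along y), 14 mm thick (towards +x) and only 10 mm high; the blank's long side belongs against this face and stands 22 mm higher than the fence. Arms pass over the fence
- knob (a joint): angle of the black knob, rad, positive clockwise seen from above, range 0 to 7; at 0 its grip bar lies along the jig's x. By rack and pinion, clockwise moves end stop and pointer towards the jig's -y (the robot's right), 8 mm per rad. It stays where it is left; about 0.12 N m turns it
- knob_grip (a point): centre of the knob's upright grip bar (48 mm long, 14 mm thick, 34 mm high), on the vertical knob axis, 94 mm above the table; under it a disc 48 mm across, its top 18 mm below this point; the bar and the white line on its top lie along this point's x
- stop_face (a point): centre of the end stop's working face: an aluminium block 46 mm wide (x), 30 mm long, 26 mm high on the jig top, its face looking to the jig's -y; this point is 13 mm above the jig top. Pushed directly it yields only above about 12 N. Axes as the jig's
- pointer (a point): tip of the black pointer (4 mm wide) that rides with the end stop over the yellow scale
- mark (a point): tip of the red mark (4 mm wide), fixed at the scale's rear edge level with the pointer. Its axes are the jig's: pointer and mark are lined up when they have the same y along the jig
- blank_centre (a point): centre of the loose walnut blank, 200 x 56 x 32 mm (x, y, z), 0.17 to 0.34 kg; it starts flat on the bench and goes flat into the jig with its long x along the jig's y, either way round
- hold1_grip (a point): centre of the orange wing grip on top of a turn-button hold-down (2 to 4 of the four are there, 0.17 kg each). Upright, z up; the wing is 52 mm long (x), 16 mm thick (y), 40 mm high. 20 mm below this point begins the aluminium arm, 20 mm wide, 10 mm thick, reaching 56 mm from the axis towards +x, 16 mm towards -x
- hold1_tip (a point): point under hold1's arm tip: 52 mm from its axis along +x, 30 mm below the wing's centre
- hold2_grip (a point): the same point of another hold-down like hold1 (may be absent). They start hanging in the rack, arm along the rack's y either way, and lift straight out
- hold2_tip (a point): the same point of hold2. Lower down each has a 38 mm collar, underside 65 mm below the wing's centre, that rests on rack or jig top; under it a 12 mm shank and a T-head 42 mm long (x), 12 mm wide (y), its foot 16 mm under the collar. It enters a slot only with the arm along the slot; a quarter turn either way sets it crossways under the lips; no stop ends the turn
- hold3_grip (a point): the same point of a third hold-down
- hold3_tip (a point): the same point of hold3's arm
- hold4_grip (a point): the same point of a fourth hold-down
- hold4_tip (a point): the same point of hold4's arm
- oil: the amber bottle, loose on the bench, not part of the job: leave it alone; origin under its centre
- foam_brush: the brush, loose on the bench, not part of the job: leave it alone; origin under its centre
- tape: the roll of tape, loose on the bench, not part of the job: leave it alone; origin under its centre
- offcut: the wood offcut, loose on the bench, not part of the job: leave it alone; origin under its centre

How it is judged:
By the outcome, as a careful person would: the job done as asked, in the order asked, and still so for the second after the job is handed in, with the robot touching nothing.
Of hold1, hold2, hold3, hold4 only 2 to 4 are there at a start; the rules pass over those that are not, and their reading is None.
At some moment in a run one of blank may be knocked a few centimetres aside while the robot is not near it.
It also fails if it takes over 210 s, if anything falls off the work surface, if the arm or the gripper's body presses on something with over 40 N, if the wrist force passes 120 N, or if a joint passes its speed limit or range.

ROBOT

A 7-joint arm with a two-finger parallel gripper is mounted at the origin on the work surface. World frame = base frame: x ahead of the robot, y to its left, z up, the work surface at z = 0. Lengths are in mm, angles in rad, forces in N, time in s.
With the tool pointing down it reaches from about 400 to 750 mm from the base axis. Payload 19.5 kg.
Tool frame: the origin (TCP) lies midway between the tips of the shut fingers; the grasp point (between the pads) lies 19 mm behind it; y points along the fingers, x is the direction in which the jaws open and shut, and the axes are right-handed (so a half turn about y gives the same grasp; the last joint's range is limited). The gripper opens to 85 mm and grips with 20 to 120 N. Pads are 22 mm wide; open, the fingers measure 114 mm over their backs; the gripper's body (76 mm by 85 mm) begins 54 mm behind the grasp point. The pads swing forward as they close: fully open they stand 13 mm farther back than shut.
Start: joints at [1.207, 0.707, -0.028, 1.485, 0.022, 0.951, -0.075], TCP at [181.85, -545.459, 231.268] pointing down, gripper open.
Joint ranges: [-2.71, 2.71], [-0.32, 2.16], [-1.57, 1.52], [0, 2.45], [-1.46, 4.6], [0, 2.02], [-2.83, 2.83]. Speed limits (rad/s): [1.89, 1.89, 2.57, 2.57, 3.01, 3.01, 3.01].

INTERFACE

Orientations are given as a unit quaternion [x, y, z, w].
In Python, from rig import bot gives the robot as it stands. The module is installed in compiled form; this text tells all that it offers.
- The arm moves only by the tool apply_moves, never from a script. Its argument "plan" is a list of rows, each an object with "delta_pos": the shift along the world's x, y, z in m, a list of three; "twist": the turn, a rotation vector about the world's x, y, z in rad, a list of three; "jaw": the finger opening in m, from 0 to 0.0854. A call has 1 to 20 rows; each row is the pose to reach, as a shift and turn from the pose commanded when the call began; what a row does not reach only later rows make up. A row lasts 1/12 s, in which the tool goes at most 41.7 mm and 7.16 degrees, less where a joint would pass 70% of its speed; a pose out of reach is approached as far as the arm can. A call with a gripper value outside its range is refused whole. The fingers move at their own pace and stop on an object; the grip force is fixed at half the most. Time passes only in rows, so rows that repeat a pose let the fingers close. It gives the time, the measured TCP pose, the force and the opening at its end, in the units of the state.
- bot.sense(): the state, without advancing time (a new reading comes with each control period).
- bot.capture(name): name is "side" or "top" or "wrist"; returns a dict with "frame" (480x640x3 uint8, red, green, blue), "z_map" (480x640 float32, mm along the optical axis (not along the pixel's ray), 0 where there is no reading), "vertical_fov" (degrees; the focal length in pixels is half the picture's height over the tangent of half this angle, whatever the lens; pixels are square), "cx", "cy" (the principal point, pixels), "R" (3x3) and "t" (3): a world point X has camera coordinates R X + t. Camera axes: x right, y down, z forward; pixel columns grow to the right and rows downward; lengths in mm; the calibration is good to about 2 mm. A picture is of the moment at which its call begins.
- bot.sign_off(): hands the job in, once; it reports no verdict.
The state is a dict: "time_s": time; "joint_pos": joint angles; "dq": joint speeds; "joint_efforts": joint torques, N m; "tcp_pos": TCP position; "tcp_rot": TCP orientation; "contact_force": force on the tool from outside, world axes, zero at the start; "ft_torque": the same for the moment, N m; "width": finger opening in mm.
Only numpy, scipy, OpenCV 4.12 (cv2) and the standard library are available. Lean on these libraries where they do the work, as an engineer would, in place of code of your own. Each camera call takes 0.05 s, during which the arm holds its last target. There are 200 camera calls.

## Working session

There is one attempt and no reset: what is moved stays moved. The work goes in short steps, Python scripts to look and compute and a tool call to move; the robot and the scene stay as the last step left them, time stands still between calls to the robot, and variables do not carry over. Pictures are saved under pics/ and viewed, about 12 in all and at most 16, crops included, and the job is handed in when it is done.

Besides the shell and the picture viewer there is one more tool, called after ">>>" by a JSON object that holds its "fn" and its "kwargs", one argument or row to a line. apply_moves: Moves the arm, as the interface text tells. Its arguments: {"type":"object","properties":{"plan":{"type":"array"}},"required":["plan"]}

```bash
mkdir -p pics && cat > h.py <<'E'
import numpy as np, cv2
from rig import bot
def cap(n,save=None):
    c=bot.capture(n)
    if save: cv2.imwrite('pics/'+save+'.png',c['frame'][:,:,::-1])
    c['f']=240/np.tan(np.radians(c['vertical_fov'])/2)
    return c
def ray(c,u,v,z):
    d=c['R'].T@np.array([(u-c['cx'])/c['f'],(v-c['cy'])/c['f'],1.]); o=-c['R'].T@c['t']
    return o+d*(z-o[2])/d[2]
def proj(c,X):
    p=c['R']@np.array(X,float)+c['t']; return p[:2]/p[2]*c['f']+[c['cx'],c['cy']]
def cloud(c):
    v,u=np.mgrid[:480,:640]; z=c['z_map']
    P=np.stack([(u-c['cx'])/c['f']*z,(v-c['cy'])/c['f']*z,z],-1)
    P=(P-c['t'])@c['R']; P[z==0]=np.nan
    return P
E
python3 - <<'E'
from h import *
for n in('top','side'):
    c=cap(n,n+'0'); print(n,-c['R'].T@c['t'],c['R'],c['f'],c['cx'],c['cy'])
    np.savez(n+'0.npz',**c)
s=bot.sense(); print(s)
E
```

```text
top [ 413.4972138   -43.39066919 1289.19424972] [[ 0.01808425 -0.99957408 -0.02290454]
 [-0.99228118 -0.01513198 -0.12308165]
 [ 0.12268264  0.02495358 -0.99213219]] 506.86425094231345 319.8144541717876 233.6560777664835
side [352.75880285 907.40678875 688.68756414] [[-0.9759963  -0.21766611  0.00725886]
 [-0.12039587  0.51147101 -0.85082445]
 [ 0.18148295 -0.83127545 -0.52539991]] 605.0470238862714 314.2085132205756 229.94097104777558
{'time_s': 0.1, 'joint_pos': array([ 1.20731727,  0.70704041, -0.02763299,  1.48493958,  0.02199461,
        0.95089755, -0.07549197]), 'dq': array([ 0.00014117, -0.00075752, -0.00078974, -0.00067982,  0.00210531,
       -0.00153546, -0.00135561]), 'joint_efforts': array([ 1.92828738e-03, -8.84297061e+01,  1.23715673e+00, -2.36449403e+01,
        1.71476923e-02,  5.14280531e-03,  1.61395578e-04]), 'tcp_pos': array([ 181.78241886, -545.2644924 ,  230.87724867]), 'tcp_rot': array([-0.57344505,  0.41372468, -0.41315485,  0.57384296]), 'contact_force': array([-0.18033769, -0.73790628,  1.01603767]), 'ft_torque': array([ 0.01125074, -0.00344202,  0.04356016]), 'width': 85.42143366449075}
```

View pics/top0.png

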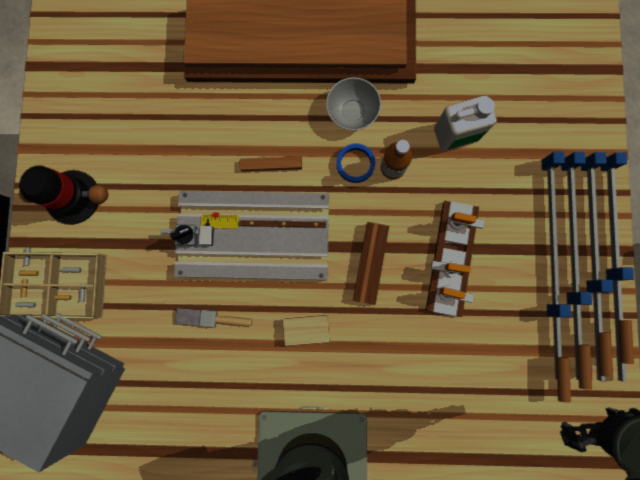

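View pics/side0.png

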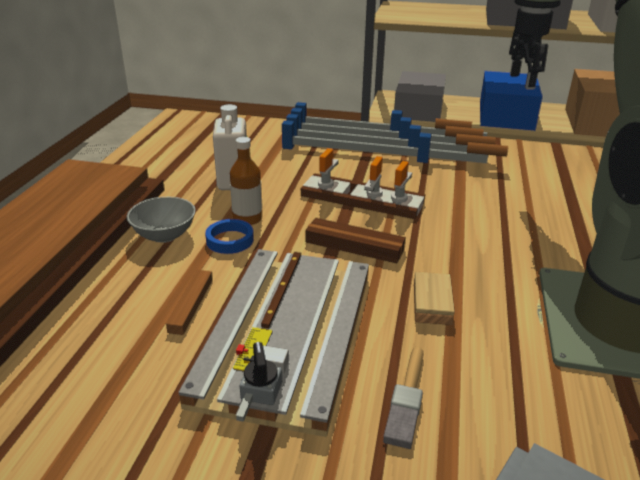

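Top view: jig spans about (175–328, 192–280), knob at (183,234), red mark (215,215). The blank is at (372,263). There are three orange hold-downs at (464,218), (458,268) and (454,293). Side view agrees with three.

```bash
cat >> h.py <<'E'
def rect(P,m,name):
    q=P[m]; q=q[~np.isnan(q[:,0])]
    if len(q)<4: print(name,'none'); return
    (c,s,a)=cv2.minAreaRect(q[:,:2].astype(np.float32)); print(name,'c',np.round(c,1),'size',np.round(s,1),'ang',round(a,2),'z',np.round(np.nanpercentile(q[:,2],[5,50,95]),1),len(q))
E
python3 - <<'E'
from h import *
c=dict(np.load('top0.npz')); P=cloud(c); 
hsv=cv2.cvtColor(c['frame'],cv2.COLOR_RGB2HSV); H,S,V=[hsv[...,i].astype(int) for i in range(3)]
def box(u0,u1,v0,v1):
    m=np.zeros((480,640),bool); m[v0:v1,u0:u1]=1; return m
Z=P[...,2]
rect(P,box(340,395,212,315)&(Z>25)&(Z<40),'blank')
rect(P,box(168,335,185,290)&(abs(Z-36)<4),'jigtop')
o=(H>5)&(H<20)&(S>180)&(V>150)&box(430,490,195,320)&(Z>45)
n,l,st,ce=cv2.connectedComponentsWithStats(o.astype(np.uint8))
for i in range(1,n):
    if st[i,4]>15: rect(P,l==i,'orange'+str(np.round(ce[i])))
rect(P,box(415,490,190,325)&(abs(Z-20)<5),'rack')
rect(P,box(160,200,220,250)&(Z>80),'knob')
red=((H<6)|(H>174))&(S>170)&(V>120)&box(195,240,200,225); rect(P,red,'red')
for n in [('offcut',(280,333,312,350)),('brush',(172,255,305,332)),('tape',(332,380,140,186)),('oil',(380,415,135,182)),('stick',(235,306,152,174)),('bowl',(325,382,78,132))]:
    rect(P,box(*n[1])&(Z>8),n[0])
print(c['frame'][205:232:3,200:240:4].tolist()[3])
E
```

```text
blank c [ 499.5 -139.4] size [ 56.4 200.2] ang 80.28 z [27.5 31.4 35.7] 1817
jigtop c [564.6 159.9] size [380.9 217.5] ang 89.76 z [32.6 35.5 38.9] 8219
rack c [ 516.5 -343.6] size [ 89.2 281.3] ang 80.59 z [17.2 21.2 24.4] 2508
knob c [557.8 319.7] size [15.6 48.9] ang 26.33 z [ 83.7 106.7 110.6] 170
red c [612.9 250.4] size [5.6 9.9] ang 2.65 z [40.6 45.5 47.8] 14
offcut c [330.9  19.3] size [ 65.1 110. ] ang 5.81 z [27.  31.2 35.2] 1221
brush c [353.3 251.1] size [190.5  42.2] ang 87.18 z [11.8 17.1 22.1] 935
tape c [756.4 -98.6] size [98.4 99.8] ang 74.97 z [12.  23.5 27.9] 588
oil c [ 746.1 -194.9] size [67.4 60.6] ang 70.9 z [ 28.  125.4 190.2] 906
stick c [758.8 119.4] size [ 44.6 158.3] ang 3.19 z [14.2 20.7 25.1] 767
bowl c [902.7 -92.1] size [142.3 146. ] ang 1.18 z [ 9.7 28.4 55. ] 2015
[[145, 138, 123], [135, 124, 74], [135, 124, 75], [126, 64, 42], [146, 17, 12], [143, 130, 86], [143, 132, 88], [144, 134, 109], [143, 131, 98], [144, 132, 98]]
```

>>> {"fn": "apply_moves", "kwargs": {
  "plan": [
    {"delta_pos":[0.3,0.24,0.1],"twist":[0,0,0.8],"jaw":0.085},
    {"delta_pos":[0.3,0.24,0.1],"twist":[0,0,0.8],"jaw":0.085},
    {"delta_pos":[0.3,0.24,0.1],"twist":[0,0,0.8],"jaw":0.085},
    {"delta_pos":[0.3,0.24,0.1],"twist":[0,0,0.8],"jaw":0.085},
    {"delta_pos":[0.3,0.24,0.1],"twist":[0,0,0.8],"jaw":0.085},
    {"delta_pos":[0.3,0.24,0.1],"twist":[0,0,0.8],"jaw":0.085},
    {"delta_pos":[0.3,0.24,0.1],"twist":[0,0,0.8],"jaw":0.085},
    {"delta_pos":[0.3,0.24,0.1],"twist":[0,0,0.8],"jaw":0.085},
    {"delta_pos":[0.3,0.24,0.1],"twist":[0,0,0.8],"jaw":0.085},
    {"delta_pos":[0.35,0.8,0.1],"twist":[0,0,1.71],"jaw":0.085},
    {"delta_pos":[0.35,0.8,0.1],"twist":[0,0,1.71],"jaw":0.085},
    {"delta_pos":[0.35,0.8,0.1],"twist":[0,0,1.71],"jaw":0.085},
    {"delta_pos":[0.35,0.8,0.1],"twist":[0,0,1.71],"jaw":0.085},
    {"delta_pos":[0.35,0.8,0.1],"twist":[0,0,1.71],"jaw":0.085},
    {"delta_pos":[0.35,0.8,0.1],"twist":[0,0,1.71],"jaw":0.085},
    {"delta_pos":[0.35,0.8,0.1],"twist":[0,0,1.71],"jaw":0.085},
    {"delta_pos":[0.35,0.8,0.1],"twist":[0,0,1.71],"jaw":0.085},
    {"delta_pos":[0.35,0.8,0.1],"twist":[0,0,1.71],"jaw":0.085},
    {"delta_pos":[0.35,0.8,0.1],"twist":[0,0,1.71],"jaw":0.085},
    {"delta_pos":[0.35,0.8,0.1],"twist":[0,0,1.71],"jaw":0.085}
  ]
}}

```text
time_s: 1.77
tcp_pos: [517.9, 138.4, 330.0]
tcp_rot: [0.689, 0.161, -0.162, -0.688]
contact_force: [-0.0, -0.5, 0.3]
width: 85.0
```

```bash
python3 - <<'E'
from h import *
from scipy.spatial.transform import Rotation as R
s=bot.sense(); print(s['time_s'],s['tcp_pos'],R.from_quat(s['tcp_rot']).as_matrix().round(3),s['joint_pos'].round(3))
c=cap('wrist','w1');np.savez('w1.npz',**c); print(-c['R'].T@c['t'],c['R'].round(3),c['f'])
E
```

```text
1.7667 [517.88179368 138.39386072 330.03876104] [[ 0.896 -0.    -0.445]
 [ 0.445 -0.     0.896]
 [-0.001 -1.    -0.   ]] [-0.06   0.575 -0.494  1.438  0.281  1.199 -0.128]
[482.07557475 210.29298923 472.51545695] [[ 0.896  0.444  0.   ]
 [ 0.422 -0.852  0.31 ]
 [ 0.138 -0.278 -0.951]] 335.4673758230243
```

View pics/w1.png

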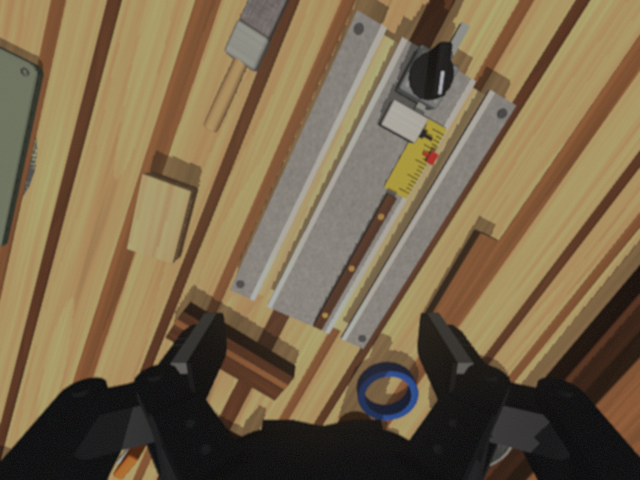

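```bash
python3 - <<'E'
from h import *
c=dict(np.load('w1.npz')); f=c['frame'][:,:,::-1]
cv2.imwrite('pics/w1c.png',cv2.resize(f[30:190,370:530],(800,800)[:2],interpolation=cv2.INTER_NEAREST)[:600])
P=cloud(c);Z=P[...,2]
print(np.round(P[150:164:2,424:440:2,2]))
for p in [(426,132),(428,136),(431,157),(404,121)]: print(p,P[p[1],p[0]].round(1))
m=np.zeros(Z.shape,bool);m[35:110,395:470]=1; rect(P,m&(Z>100),'knobtop')
m=np.zeros(Z.shape,bool);m[95:145,375:430]=1; rect(P,m&(Z>58)&(Z<66),'stop')
m=np.zeros(Z.shape,bool);m[0:350,200:520]=1; rect(P,m&(abs(Z-36)<3),'jig')
hsv=cv2.cvtColor(c['frame'],cv2.COLOR_RGB2HSV); H,S,V=[hsv[...,i].astype(int) for i in range(3)]
m=np.zeros(Z.shape,bool);m[140:175,410:450]=1;m&=((H<6)|(H>174))&(S>170)&(V>100); rect(P,m,'red')
v,u=np.where(m); print(u.mean(),v.mean(),ray(c,u.mean(),v.mean(),46))
E
```

```text
[[40. 38. 39. 40. 39. 39. 13. 10.]
 [44. 39. 41. 42. 46. 46. 13. 11.]
 [44. 43. 44. 46. 44. 46. 45. 46.]
 [38. 44. 46. 45. 47. 46. 46. 14.]
 [39. 43. 43. 48. 46. 46. 46. 13.]
 [39. 46. 45. 46. 46. 46. 11. 12.]
 [39. 39. 45. 46. 46. 10. 11. 11.]]
(426, 132) [592.3 275.8  37.9]
(428, 136) [595.2 271.9  44.5]
(431, 157) [611.4 252.7  44.9]
(404, 121) [557.2 271.   62.4]
knobtop c [557.4 321.7] size [14.8 48. ] ang 23.74 z [103.  108.5 110. ] 866
stop c [557.3 279.1] size [45.1 46.2] ang 89.96 z [60.4 62.2 63.9] 1200
jig c [563.3 116.9] size [468.2 218. ] ang 89.63 z [34.5 35.9 37.6] 33795
red c [608.6 252.5] size [14.9 12.4] ang 0.71 z [43.3 45.7 47.5] 90
430.46153846153845 156.9010989010989 [610.39105646 252.36076431  46.        ]
```

View pics/w1c.png

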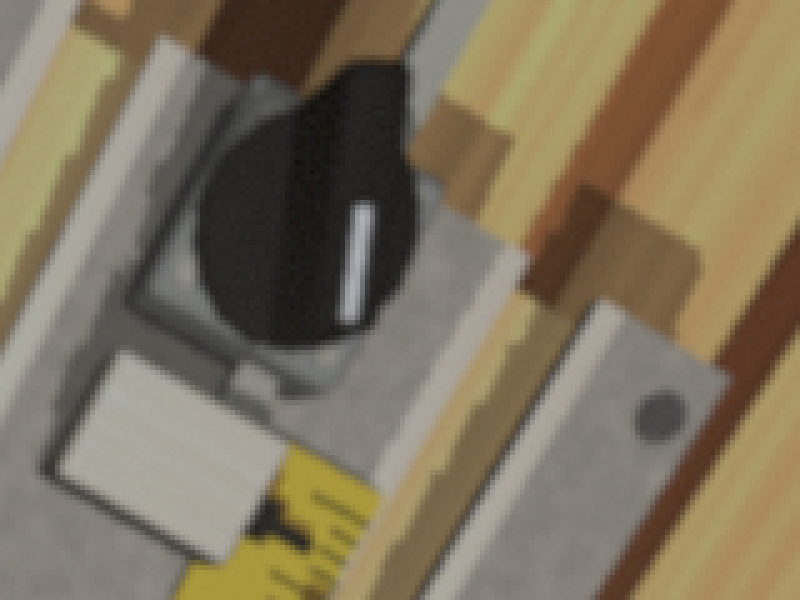

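Pointer about (428,136), roughly y=271.5. Red mark at (430,157), y=252.4. Difference is about 19 mm, so about 2.4 rad clockwise. Going over the knob.

>>> {"fn": "apply_moves", "kwargs": {
  "plan": [
    {"delta_pos":[0.0395,0.183,-0.15],"twist":[0,0,-0.047],"jaw":0.05},
    {"delta_pos":[0.0395,0.183,-0.15],"twist":[0,0,-0.047],"jaw":0.05},
    {"delta_pos":[0.0395,0.183,-0.15],"twist":[0,0,-0.047],"jaw":0.05},
    {"delta_pos":[0.0395,0.183,-0.15],"twist":[0,0,-0.047],"jaw":0.05},
    {"delta_pos":[0.0395,0.183,-0.15],"twist":[0,0,-0.047],"jaw":0.05},
    {"delta_pos":[0.0395,0.183,-0.15],"twist":[0,0,-0.047],"jaw":0.05},
    {"delta_pos":[0.0395,0.183,-0.15],"twist":[0,0,-0.047],"jaw":0.05},
    {"delta_pos":[0.0395,0.183,-0.15],"twist":[0,0,-0.047],"jaw":0.05},
    {"delta_pos":[0.0395,0.183,-0.15],"twist":[0,0,-0.047],"jaw":0.05}
  ]
}}

```text
time_s: 2.57
tcp_pos: [557.8, 318.8, 180.3]
tcp_rot: [0.692, 0.145, -0.145, -0.692]
contact_force: [-0.6, 0.1, 0.4]
width: 50.1
```

```bash
cat >> h.py <<'E'
from scipy.spatial.transform import Rotation as Rot
def st():
    s=bot.sense(); M=Rot.from_quat(s['tcp_rot']).as_matrix(); print('t',round(s['time_s'],2),'tcp',s['tcp_pos'].round(1),'yaw',np.degrees(np.arctan2(M[1,0],M[0,0])).round(2),'ydown',M[:,1].round(3),'q',s['joint_pos'].round(2),'F',s['contact_force'].round(1),'M',s['ft_torque'].round(2),'w',round(s['width'],1)); return s
E
python3 -c "
from h import *
st()"
```

```text
t 2.57 tcp [557.8 318.8 180.3] yaw 23.69 ydown [ 0. -0. -1.] q [-0.4   0.89 -0.41  1.27  0.36  1.05 -0.43] F [-0.6  0.1  0.4] M [-0.01 -0.06  0.01] w 50.1
```

>>> {"fn": "apply_moves", "kwargs": {
  "plan": [
    {"delta_pos":[0,0,-0.04],"twist":[0,0,0],"jaw":0.05},
    {"delta_pos":[0,0,-0.08],"twist":[0,0,0],"jaw":0.05},
    {"delta_pos":[0,0,-0.097],"twist":[0,0,0],"jaw":0.05},
    {"delta_pos":[0,0,-0.097],"twist":[0,0,0],"jaw":0.05},
    {"delta_pos":[0,0,-0.097],"twist":[0,0,0],"jaw":0.05},
    {"delta_pos":[0,0,-0.097],"twist":[0,0,0],"jaw":0.05}
  ]
}}

```text
time_s: 3.07
tcp_pos: [558.7, 319.5, 85.4]
tcp_rot: [-0.692, -0.146, 0.144, 0.692]
contact_force: [-0.8, 1.1, 0.0]
width: 50.2
```

```bash
python3 -c "
from h import *
st()"
```

```text
t 3.07 tcp [558.7 319.5  85.4] yaw 23.67 ydown [ 0.002  0.001 -1.   ] q [-0.41  1.01 -0.37  1.35  0.42  0.85 -0.48] F [-0.8  1.1  0. ] M [ 0.   -0.   -0.01] w 50.2
```

>>> {"fn": "apply_moves", "kwargs": {
  "plan": [
    {"delta_pos":[-0.0012,0.0017,-0.002],"twist":[0,0,0],"jaw":0.05},
    {"delta_pos":[-0.0012,0.0017,-0.002],"twist":[0,0,0],"jaw":0.0},
    {"delta_pos":[-0.0012,0.0017,-0.002],"twist":[0,0,0],"jaw":0.0},
    {"delta_pos":[-0.0012,0.0017,-0.002],"twist":[0,0,0],"jaw":0.0},
    {"delta_pos":[-0.0012,0.0017,-0.002],"twist":[0,0,0],"jaw":0.0},
    {"delta_pos":[-0.0012,0.0017,-0.002],"twist":[0,0,0],"jaw":0.0},
    {"delta_pos":[-0.0012,0.0017,-0.002],"twist":[0,0,0],"jaw":0.0},
    {"delta_pos":[-0.0012,0.0017,-0.002],"twist":[0,0,-0.1],"jaw":0.0},
    {"delta_pos":[-0.0012,0.0017,-0.002],"twist":[0,0,-0.2],"jaw":0.0},
    {"delta_pos":[-0.0012,0.0017,-0.002],"twist":[0,0,-0.3],"jaw":0.0},
    {"delta_pos":[-0.0012,0.0017,-0.002],"twist":[0,0,-0.4],"jaw":0.0},
    {"delta_pos":[-0.0012,0.0017,-0.002],"twist":[0,0,-0.5],"jaw":0.0},
    {"delta_pos":[-0.0012,0.0017,-0.002],"twist":[0,0,-0.6],"jaw":0.0},
    {"delta_pos":[-0.0012,0.0017,-0.002],"twist":[0,0,-0.7],"jaw":0.0},
    {"delta_pos":[-0.0012,0.0017,-0.002],"twist":[0,0,-0.8],"jaw":0.0},
    {"delta_pos":[-0.0012,0.0017,-0.002],"twist":[0,0,-0.9],"jaw":0.0},
    {"delta_pos":[-0.0012,0.0017,-0.002],"twist":[0,0,-1.0],"jaw":0.0},
    {"delta_pos":[-0.0012,0.0017,-0.002],"twist":[0,0,-1.1],"jaw":0.0},
    {"delta_pos":[-0.0012,0.0017,-0.002],"twist":[0,0,-1.2],"jaw":0.0},
    {"delta_pos":[-0.0012,0.0017,-0.002],"twist":[0,0,-1.2],"jaw":0.0}
  ]
}}

```text
time_s: 4.73
tcp_pos: [558.4, 321.7, 82.1]
tcp_rot: [-0.651, 0.272, -0.274, 0.653]
contact_force: [11.5, 2.1, 0.4]
width: 12.5
```

```bash
python3 -c "
from h import *
st()"
```

```text
t 4.73 tcp [558.4 321.7  82.1] yaw -45.44 ydown [ 0.005  0.002 -1.   ] q [-0.55  1.   -0.05  1.36  0.06  0.78 -1.41] F [11.5  2.1  0.4] M [ 0.64 -2.32 -0.09] w 12.5
```

>>> {"fn": "apply_moves", "kwargs": {
  "plan": [
    {"delta_pos":[-0.001,0,0],"twist":[0,0,-0.1],"jaw":0.0},
    {"delta_pos":[-0.001,0,0],"twist":[0,0,-0.2],"jaw":0.0},
    {"delta_pos":[-0.001,0,0],"twist":[0,0,-0.3],"jaw":0.0},
    {"delta_pos":[-0.001,0,0],"twist":[0,0,-0.4],"jaw":0.0},
    {"delta_pos":[-0.001,0,0],"twist":[0,0,-0.5],"jaw":0.0},
    {"delta_pos":[-0.001,0,0],"twist":[0,0,-0.6],"jaw":0.0},
    {"delta_pos":[-0.001,0,0],"twist":[0,0,-0.7],"jaw":0.0},
    {"delta_pos":[-0.001,0,0],"twist":[0,0,-0.8],"jaw":0.0},
    {"delta_pos":[-0.001,0,0],"twist":[0,0,-0.9],"jaw":0.0},
    {"delta_pos":[-0.001,0,0],"twist":[0,0,-1.0],"jaw":0.0},
    {"delta_pos":[-0.001,0,0],"twist":[0,0,-1.1],"jaw":0.0},
    {"delta_pos":[-0.001,0,0],"twist":[0,0,-1.2],"jaw":0.0},
    {"delta_pos":[-0.001,0,0],"twist":[0,0,-1.2],"jaw":0.0},
    {"delta_pos":[-0.001,0,0],"twist":[0,0,-1.2],"jaw":0.0}
  ]
}}

```text
time_s: 5.9
tcp_pos: [558.6, 320.8, 82.1]
tcp_rot: [0.383, -0.591, 0.594, -0.388]
contact_force: [18.7, -0.3, -4.9]
width: 13.0
```

```bash
python3 - <<'E'
from h import *
st()
for n in('wrist','top'):
    c=cap(n); np.savez(n+'2.npz',**c)
    f=c['frame'][:,:,::-1]
    u,v=proj(c,[600,255,46]).astype(int); print(n,u,v)
    if 40<u<600 and 40<v<440: cv2.imwrite('pics/%s2.png'%n,cv2.resize(f[v-40:v+40,u-40:u+40],(480,480),interpolation=cv2.INTER_CUBIC))
    elif n=='wrist': cv2.imwrite('pics/wrist2.png',f)
a=cv2.imread('pics/wrist2.png');b=cv2.imread('pics/top2.png')
print(a.shape,b.shape)
if a.shape==b.shape: cv2.imwrite('pics/k2.png',cv2.resize(np.hstack([a,b]),(800,400)))
E
```

```text
t 5.9 tcp [558.6 320.8  82.1] yaw -113.88 ydown [ 0.007  0.001 -1.   ] q [-0.69  1.02  0.28  1.37 -0.33  0.8  -2.3 ] F [18.7 -0.3 -4.9] M [ 0.03 -4.17 -0.16] w 13.0
wrist 406 169
top 212 218
(480, 480, 3) (480, 480, 3)
```

View pics/k2.png

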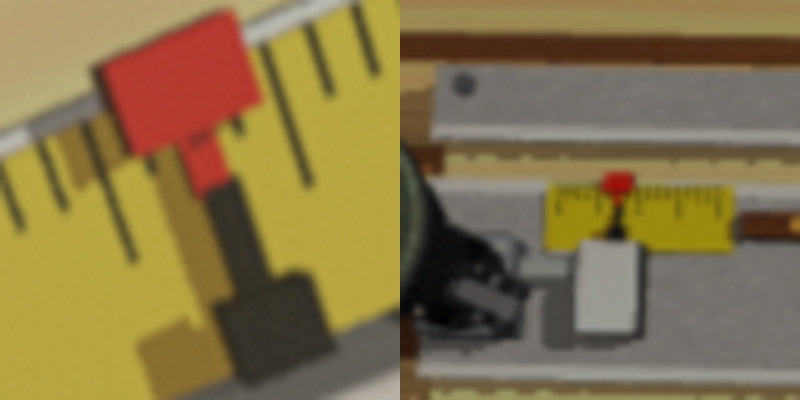

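```bash
cat > meas.py <<'E'
from h import *
def meas(c):
    hsv=cv2.cvtColor(c['frame'],cv2.COLOR_RGB2HSV).astype(int);H,S,V=hsv[...,0],hsv[...,1],hsv[...,2]
    v,u=np.mgrid[:480,:640]; d=np.stack([(u-c['cx'])/c['f'],(v-c['cy'])/c['f'],np.ones(u.shape)],-1)@c['R']; o=-c['R'].T@c['t']
    X=o+d*((46-o[2])/d[...,2])[...,None]
    win=(abs(X[...,0]-600)<14)&(abs(X[...,1]-255)<14)
    red=win&((H<8)|(H>172))&(S>150)&(V>60); blk=win&(V<75)&~red
    for n,m in(('red',red),('blk',blk)):
        for x in range(588,614,2):
            q=X[m&(abs(X[...,0]-x)<1)][:,1]
            if len(q)>1: print(n,x,'y',np.percentile(q,[0,50,100]).round(1),q.mean().round(2),len(q))
E
python3 - <<'E'
from meas import *
meas(dict(np.load('wrist2.npz')))
E
```

```text
red 602 y [251.7 253.5 255.2] 253.49 24
red 604 y [251.7 253.4 255.2] 253.43 28
red 606 y [251.6 253.3 255.1] 253.36 28
red 608 y [246.1 253.  259.7] 252.93 90
red 610 y [246.1 253.1 260. ] 253.06 112
red 612 y [246.1 253.  260. ] 253.03 113
blk 588 y [247.4 252.4 257.5] 252.45 73
blk 590 y [248.4 253.  257.3] 252.94 42
blk 592 y [251.2 252.9 254.6] 252.96 26
blk 594 y [251.2 252.9 254.6] 252.89 26
blk 596 y [251.2 252.9 254.6] 252.88 27
blk 598 y [251.1 252.8 254.5] 252.8 27
blk 600 y [251.1 252.8 254.6] 252.8 26
```

>>> {"fn": "apply_moves", "kwargs": {
  "plan": [
    {"delta_pos":[0.0,0,0],"twist":[0,0,0.08],"jaw":0.0},
    {"delta_pos":[0.0,0,0],"twist":[0,0,0.08],"jaw":0.0},
    {"delta_pos":[0.0,0,0],"twist":[0,0,0.08],"jaw":0.0},
    {"delta_pos":[0.0,0,0],"twist":[0,0,0.08],"jaw":0.0},
    {"delta_pos":[0.0,0,0],"twist":[0,0,0.08],"jaw":0.05},
    {"delta_pos":[0.0,0,0],"twist":[0,0,0.08],"jaw":0.05},
    {"delta_pos":[0.0,0,0],"twist":[0,0,0.08],"jaw":0.05},
    {"delta_pos":[0.0,0,0],"twist":[0,0,0.08],"jaw":0.05}
  ]
}}

```text
time_s: 6.67
tcp_pos: [555.2, 321.3, 81.2]
tcp_rot: [-0.41, 0.577, -0.576, 0.41]
contact_force: [1.0, 0.1, 0.1]
width: 49.8
```

```bash
python3 - <<'E'
from meas import *
st(); meas(cap('wrist'))
E
```

```text
t 6.67 tcp [555.2 321.3  81.2] yaw -109.19 ydown [-0.  0. -1.] q [-0.68  1.01  0.25  1.37 -0.3   0.8  -2.24] F [1.  0.1 0.1] M [-0.02 -0.05  0.06] w 49.8
red 602 y [251.9 253.5 255.2] 253.54 22
red 604 y [251.9 253.7 255.4] 253.66 30
red 606 y [251.9 253.7 255.5] 253.68 29
red 608 y [246.2 253.3 260.2] 253.28 94
red 610 y [246.2 253.1 260.1] 253.09 115
red 612 y [246.2 253.1 260.1] 253.07 115
blk 588 y [248.1 253.3 258.4] 253.32 76
blk 590 y [249.3 253.8 257.9] 253.79 44
blk 592 y [252.  253.8 255.5] 253.75 27
blk 594 y [251.9 253.7 255.5] 253.71 28
blk 596 y [251.9 253.6 255.5] 253.68 27
blk 598 y [251.9 253.7 255.5] 253.65 28
blk 600 y [251.9 253.7 255.4] 253.68 28
```

>>> {"fn": "apply_moves", "kwargs": {
  "plan": [
    {"delta_pos":[0,0,0.04],"twist":[0,0,0],"jaw":0.05},
    {"delta_pos":[0,0,0.08],"twist":[0,0,0],"jaw":0.085},
    {"delta_pos":[-0.056,-0.46,0.12],"twist":[0,0,0.166],"jaw":0.085},
    {"delta_pos":[-0.056,-0.46,0.12],"twist":[0,0,0.166],"jaw":0.085},
    {"delta_pos":[-0.056,-0.46,0.12],"twist":[0,0,0.166],"jaw":0.085},
    {"delta_pos":[-0.056,-0.46,0.12],"twist":[0,0,0.166],"jaw":0.085},
    {"delta_pos":[-0.056,-0.46,0.12],"twist":[0,0,0.166],"jaw":0.085},
    {"delta_pos":[-0.056,-0.46,0.12],"twist":[0,0,0.166],"jaw":0.085},
    {"delta_pos":[-0.056,-0.46,0.12],"twist":[0,0,0.166],"jaw":0.085},
    {"delta_pos":[-0.056,-0.46,0.12],"twist":[0,0,0.166],"jaw":0.085},
    {"delta_pos":[-0.056,-0.46,0.12],"twist":[0,0,0.166],"jaw":0.085},
    {"delta_pos":[-0.056,-0.46,0.12],"twist":[0,0,0.166],"jaw":0.085},
    {"delta_pos":[-0.056,-0.46,0.12],"twist":[0,0,0.166],"jaw":0.085},
    {"delta_pos":[-0.056,-0.46,0.12],"twist":[0,0,0.166],"jaw":0.085},
    {"delta_pos":[-0.056,-0.46,0.12],"twist":[0,0,0.166],"jaw":0.085},
    {"delta_pos":[-0.056,-0.46,0.12],"twist":[0,0,0.166],"jaw":0.085},
    {"delta_pos":[-0.056,-0.46,0.12],"twist":[0,0,0.166],"jaw":0.085}
  ]
}}

```text
time_s: 8.13
tcp_pos: [499.6, -137.6, 201.0]
tcp_rot: [-0.456, 0.54, -0.54, 0.456]
contact_force: [0.4, 1.2, 0.9]
width: 85.0
```

```bash
python3 - <<'E'
from h import *
st()
c=cap('wrist');np.savez('w3.npz',**c)
t=cap('top');np.savez('t3.npz',**t); P=cloud(t);Z=P[...,2]
def near(P,x0,x1,y0,y1): return (P[...,0]>x0)&(P[...,0]<x1)&(P[...,1]>y0)&(P[...,1]<y1)
for n,Q in(('top',P),('wrist',cloud(c))):
    z=Q[...,2]
    hsv=cv2.cvtColor((t if n=='top' else c)['frame'],cv2.COLOR_RGB2HSV).astype(int)
    rect(Q,near(Q,380,620,-200,-80)&(abs(z-32)<3.5)&(hsv[...,1]>60),'blank '+n)
    rect(Q,near(Q,500,620,215,290)&(abs(z-62)<2.5),'stop '+n)
    rect(Q,near(Q,570,620,-40,200)&(abs(z-46)<2.5),'fence '+n)
    rect(Q,near(Q,440,690,-40,360)&(abs(z-36)<2.5),'jig '+n)
cv2.imwrite('pics/w3.png',c['frame'][:,:,::-1])
E
```

```text
t 8.13 tcp [ 499.6 -137.6  201. ] yaw -99.62 ydown [-0.     0.001 -1.   ] q [ 0.13  0.67  0.14  1.74 -0.13  0.74 -1.41] F [0.4 1.2 0.9] M [ 0.04 -0.03 -0.  ] w 85.0
blank top none
stop top c [558.1 250.8] size [30.  45.9] ang 87.94 z [59.9 61.8 64.1] 159
fence top c [591.5  85.2] size [219.6  16.5] ang 89.76 z [43.7 45.8 48. ] 310
jig top c [564.6 159.5] size [380.1 217.2] ang 89.72 z [33.7 35.7 38.1] 6006
blank wrist c [ 498.4 -138. ] size [ 56.1 200.8] ang 80.12 z [30.5 31.7 32.9] 11964
stop wrist none
fence wrist c [591.9  55.9] size [162.1  14. ] ang 89.66 z [44.5 45.8 47. ] 3043
jig wrist c [563.6  89.6] size [239.5 217.7] ang 89.63 z [34.6 35.8 37. ] 35871
```

>>> {"fn": "apply_moves", "kwargs": {
  "plan": [
    {"delta_pos":[-0.001,-0.001,-0.04],"twist":[0,0,-0.004],"jaw":0.085},
    {"delta_pos":[-0.001,-0.001,-0.08],"twist":[0,0,-0.004],"jaw":0.085},
    {"delta_pos":[-0.001,-0.001,-0.12],"twist":[0,0,-0.004],"jaw":0.085},
    {"delta_pos":[-0.001,-0.001,-0.16],"twist":[0,0,-0.004],"jaw":0.085},
    {"delta_pos":[-0.001,-0.001,-0.18],"twist":[0,0,-0.004],"jaw":0.085},
    {"delta_pos":[-0.001,-0.001,-0.194],"twist":[0,0,-0.004],"jaw":0.085},
    {"delta_pos":[-0.001,-0.001,-0.194],"twist":[0,0,-0.004],"jaw":0.085},
    {"delta_pos":[-0.001,-0.001,-0.194],"twist":[0,0,-0.004],"jaw":0.0},
    {"delta_pos":[-0.001,-0.001,-0.194],"twist":[0,0,-0.004],"jaw":0.0},
    {"delta_pos":[-0.001,-0.001,-0.194],"twist":[0,0,-0.004],"jaw":0.0},
    {"delta_pos":[-0.001,-0.001,-0.194],"twist":[0,0,-0.004],"jaw":0.0},
    {"delta_pos":[-0.001,-0.001,-0.194],"twist":[0,0,-0.004],"jaw":0.0},
    {"delta_pos":[-0.001,-0.001,-0.194],"twist":[0,0,-0.004],"jaw":0.0}
  ]
}}

```text
time_s: 9.32
tcp_pos: [499.1, -139.6, 8.6]
tcp_rot: [0.455, -0.541, 0.542, -0.455]
contact_force: [-2.2, 2.9, 9.7]
width: 54.8
```

```bash
python3 -c "
from h import *
st()"
```

```text
t 9.32 tcp [ 499.1 -139.6    8.6] yaw -99.9 ydown [ 0.002 -0.    -1.   ] q [ 0.18  1.    0.05  1.87 -0.17  0.28 -1.37] F [-2.2  2.9  9.7] M [0.19 0.37 0.05] w 54.8
```

>>> {"fn": "apply_moves", "kwargs": {
  "plan": [
    {"delta_pos":[0,0,0.04],"twist":[0,0,0],"jaw":0.0},
    {"delta_pos":[0,0,0.08],"twist":[0,0,0],"jaw":0.0},
    {"delta_pos":[0,0,0.12],"twist":[0,0,0],"jaw":0.0},
    {"delta_pos":[0,0,0.15],"twist":[0,0,0],"jaw":0.0},
    {"delta_pos":[0.005,0.025,0.15],"twist":[0,0,0.12],"jaw":0.0},
    {"delta_pos":[0.01,0.05,0.15],"twist":[0,0,0.24],"jaw":0.0},
    {"delta_pos":[0.015,0.075,0.15],"twist":[0,0,0.36],"jaw":0.0},
    {"delta_pos":[0.02,0.1,0.15],"twist":[0,0,0.48],"jaw":0.0},
    {"delta_pos":[0.025,0.125,0.15],"twist":[0,0,0.6],"jaw":0.0},
    {"delta_pos":[0.03,0.15,0.15],"twist":[0,0,0.72],"jaw":0.0},
    {"delta_pos":[0.035,0.175,0.15],"twist":[0,0,0.84],"jaw":0.0},
    {"delta_pos":[0.04,0.2,0.15],"twist":[0,0,0.96],"jaw":0.0},
    {"delta_pos":[0.045,0.225,0.15],"twist":[0,0,1.08],"jaw":0.0},
    {"delta_pos":[0.05,0.25,0.15],"twist":[0,0,1.2],"jaw":0.0},
    {"delta_pos":[0.052,0.27,0.15],"twist":[0,0,1.32],"jaw":0.0},
    {"delta_pos":[0.052,0.27,0.15],"twist":[0,0,1.44],"jaw":0.0},
    {"delta_pos":[0.052,0.27,0.15],"twist":[0,0,1.56],"jaw":0.0},
    {"delta_pos":[0.052,0.27,0.15],"twist":[0,0,1.68],"jaw":0.0},
    {"delta_pos":[0.052,0.27,0.15],"twist":[0,0,1.738],"jaw":0.0},
    {"delta_pos":[0.052,0.27,0.15],"twist":[0,0,1.738],"jaw":0.0}
  ]
}}

```text
time_s: 10.98
tcp_pos: [550.5, 129.9, 158.0]
tcp_rot: [0.707, -0.001, 0.001, -0.707]
contact_force: [0.6, -0.9, -2.7]
width: 54.6
```

```bash
cat > bl.py <<'E'
from h import *
st()
for n in('wrist','top'):
    c=cap(n);P=cloud(c);z=P[...,2]
    w=(P[...,0]>490)&(P[...,0]<640)&(P[...,1]>-20)&(P[...,1]<240)
    hs,e=np.histogram(z[w&(z>60)],np.arange(60,300,4)); k=hs.argmax(); zt=e[k]+2
    hsv=cv2.cvtColor(c['frame'],cv2.COLOR_RGB2HSV).astype(int)
    rect(P,w&(abs(z-zt)<4)&(hsv[...,1]>70)&(hsv[...,2]>20),'blank '+n)
    np.savez('bl_%s.npz'%n,**c)
    if n=='wrist': cv2.imwrite('pics/bl.png',c['frame'][:,:,::-1])
E
python3 bl.py
```

```text
t 10.98 tcp [550.5 129.9 158. ] yaw -0.18 ydown [ 0.001 -0.    -1.   ] q [-0.13  0.8  -0.31  1.61  0.32  0.79 -0.58] F [ 0.6 -0.9 -2.7] M [-0.01 -0.03  0.02] w 54.6
blank wrist c [550.  158.6] size [ 57.  143.5] ang 0.01 z [180.1 181.1 182.1] 50206
blank top c [549.8  58.5] size [56.3 60.1] ang 0.81 z [178.4 180.9 183.8] 457
```

>>> {"fn": "apply_moves", "kwargs": {
  "plan": [
    {"delta_pos":[0,0,-0.03],"twist":[0,0,-0.002],"jaw":0.0},
    {"delta_pos":[0,0,-0.06],"twist":[0,0,-0.002],"jaw":0.0},
    {"delta_pos":[0,0,-0.085],"twist":[0,0,-0.002],"jaw":0.0},
    {"delta_pos":[0,0,-0.1],"twist":[0,0,-0.002],"jaw":0.0},
    {"delta_pos":[0,0,-0.108],"twist":[0,0,-0.002],"jaw":0.0},
    {"delta_pos":[0,0,-0.111],"twist":[0,0,-0.002],"jaw":0.0},
    {"delta_pos":[0,0,-0.111],"twist":[0,0,-0.002],"jaw":0.0}
  ]
}}

```text
time_s: 11.67
tcp_pos: [550.6, 130.3, 46.4]
tcp_rot: [0.707, -0.003, 0.003, -0.707]
contact_force: [-0.2, -0.4, -2.6]
width: 54.7
```

```bash
python3 -c "
from h import *
st()"
```

```text
t 11.67 tcp [550.6 130.3  46.4] yaw -0.51 ydown [ 0. -0. -1.] q [-0.17  0.97 -0.24  1.68  0.39  0.54 -0.65] F [-0.2 -0.4 -2.6] M [0.02 0.01 0.01] w 54.7
```

>>> {"fn": "apply_moves", "kwargs": {
  "plan": [
    {"delta_pos":[0.002,0.001,-0.0005],"twist":[0,0,0.002],"jaw":0.0},
    {"delta_pos":[0.004,0.002,-0.001],"twist":[0,0,0.002],"jaw":0.0},
    {"delta_pos":[0.0055,0.003,-0.001],"twist":[0,0,0.002],"jaw":0.0},
    {"delta_pos":[0.0065,0.003,-0.001],"twist":[0,0,0.002],"jaw":0.0},
    {"delta_pos":[0.007,0.003,-0.001],"twist":[0,0,0.002],"jaw":0.0},
    {"delta_pos":[0.007,0.003,-0.001],"twist":[0,0,0.002],"jaw":0.0}
  ]
}}

```text
time_s: 12.17
tcp_pos: [557.2, 133.3, 45.3]
tcp_rot: [-0.707, 0.002, -0.002, 0.707]
contact_force: [-2.5, 2.2, -1.1]
width: 54.6
```

```bash
python3 -c "
from h import *
st()"
```

```text
t 12.17 tcp [557.2 133.3  45.3] yaw -0.34 ydown [-0.001  0.    -1.   ] q [-0.17  0.98 -0.24  1.65  0.39  0.56 -0.64] F [-2.5  2.2 -1.1] M [ 0.26  0.72 -0.03] w 54.6
```

>>> {"fn": "apply_moves", "kwargs": {
  "plan": [
    {"delta_pos":[0.001,0.001,0],"twist":[0,0,0],"jaw":0.0},
    {"delta_pos":[0.001,0.002,0],"twist":[0,0,0],"jaw":0.0},
    {"delta_pos":[0.001,0.003,0],"twist":[0,0,0],"jaw":0.0},
    {"delta_pos":[0.001,0.003,0],"twist":[0,0,0],"jaw":0.0}
  ]
}}

```text
time_s: 12.5
tcp_pos: [557.3, 134.8, 44.8]
tcp_rot: [0.708, -0.003, 0.001, -0.706]
contact_force: [-9.7, -6.2, 0.4]
width: 54.9
```

```bash
python3 -c "
from h import *
st()"
```

```text
t 12.5 tcp [557.3 134.8  44.8] yaw -0.38 ydown [-0.003 -0.003 -1.   ] q [-0.17  0.98 -0.24  1.65  0.39  0.57 -0.65] F [-9.7 -6.2  0.4] M [-1.12  1.84  0.06] w 54.9
```

>>> {"fn": "apply_moves", "kwargs": {
  "plan": [
    {"delta_pos":[-0.0005,0.0005,0],"twist":[0,0,0],"jaw":0.0},
    {"delta_pos":[-0.0005,0.0005,0],"twist":[0,0,0],"jaw":0.0},
    {"delta_pos":[-0.0005,0,0],"twist":[0,0,0],"jaw":0.07},
    {"delta_pos":[-0.0005,0,0],"twist":[0,0,0],"jaw":0.07},
    {"delta_pos":[-0.0005,0,0.0],"twist":[0,0,0],"jaw":0.07},
    {"delta_pos":[-0.0005,0,0.04],"twist":[0,0,0],"jaw":0.07},
    {"delta_pos":[-0.0005,0,0.08],"twist":[0,0,0],"jaw":0.07},
    {"delta_pos":[-0.0005,-0.02,0.12],"twist":[0,0,0],"jaw":0.085},
    {"delta_pos":[-0.0005,-0.04,0.15],"twist":[0,0,0],"jaw":0.085},
    {"delta_pos":[-0.0005,-0.04,0.15],"twist":[0,0,0],"jaw":0.085}
  ]
}}

```text
time_s: 13.33
tcp_pos: [560.3, 92.7, 201.0]
tcp_rot: [0.707, -0.001, 0.006, -0.707]
contact_force: [1.7, -1.2, 0.1]
width: 84.8
```

```bash
sed -i 's/np.arange(60,300,4)/np.arange(60,80,4)/' bl.py && python3 bl.py && python3 - <<'E'
from meas import *
c=dict(np.load('bl_wrist.npz')); meas(c); P=cloud(c); z=P[...,2]
w=(P[...,0]>520)&(P[...,0]<600)&(P[...,1]>200)&(P[...,1]<280)
rect(P,w&(abs(z-62)<2.2)&(P[...,1]>232),'stop')
rect(P,(P[...,0]>582)&(P[...,0]<610)&(P[...,1]<190)&(P[...,1]>30)&(abs(z-46)<2),'fence')
E
```

```text
t 13.33 tcp [560.3  92.7 201. ] yaw -0.58 ydown [ 0.008 -0.001 -1.   ] q [-0.05  0.74 -0.34  1.56  0.3   0.89 -0.51] F [ 1.7 -1.2  0.1] M [-0.03 -0.08  0.03] w 84.8
blank wrist c [556.9 137.9] size [204.3  55.8] ang 89.68 z [66.6 67.8 69. ] 17084
blank top c [558.4 134.2] size [ 14.  203.1] ang 12.4 z [63.1 66.9 69.5] 27
red 600 y [251.1 252.1 253.1] 252.1 4
red 602 y [250.4 251.8 253.1] 251.64 11
red 604 y [250.4 251.7 253.1] 251.74 15
red 606 y [249.7 251.7 255.7] 251.89 12
red 608 y [245.  251.7 259.7] 251.61 59
red 610 y [244.9 253.7 259.6] 253.09 58
red 612 y [244.2 251.  259. ] 251.38 58
blk 588 y [247.9 252.6 257.2] 252.65 44
blk 590 y [249.9 251.9 253.9] 251.86 17
blk 592 y [250.5 251.8 253.2] 251.84 10
blk 594 y [250.5 251.8 253.2] 251.83 15
blk 596 y [250.5 251.8 253.2] 251.81 10
blk 598 y [250.4 251.8 253.1] 251.79 15
blk 600 y [250.4 251.8 253.1] 251.78 10
stop c [557.5 253. ] size [46.1 30.6] ang 0.05 z [60.7 62.2 63.5] 2985
fence c [592.5 109.7] size [159.3  12.3] ang 89.66 z [44.6 45.8 47. ] 2312
```

View pics/bl.png

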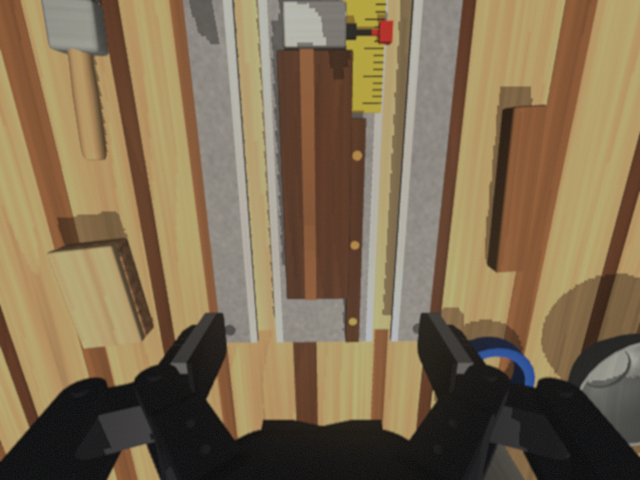

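```bash
python3 - <<'E'
from h import *
c=dict(np.load('bl_wrist.npz')); P=cloud(c)
for u in (300,315,330):
    print([(round(float(P[v,u,1]),1),round(float(P[v,u,2]),1)) for v in range(40,58)])
g=c['frame'][:,:,::-1][0:70,265:400]; cv2.imwrite('pics/g.png',cv2.resize(g,None,fx=5,fy=5,interpolation=cv2.INTER_CUBIC))
E
```

```text
[(242.8, 62.4), (242.3, 61.8), (241.5, 62.3), (240.7, 63.0), (240.1, 62.9), (239.3, 63.5), (239.3, 60.9), (238.7, 60.8), (238.1, 60.5), (235.5, 68.9), (235.4, 66.8), (234.3, 68.8), (233.8, 68.2), (233.0, 68.8), (232.4, 68.4), (232.0, 67.4), (231.2, 68.4), (230.5, 68.4)]
[(242.5, 63.3), (242.1, 62.2), (241.5, 62.0), (240.8, 62.2), (240.2, 62.0), (239.7, 61.4), (239.1, 61.2), (238.8, 59.9), (237.9, 60.9), (235.8, 67.3), (235.3, 66.6), (234.4, 67.6), (233.6, 68.3), (233.0, 68.3), (232.2, 69.1), (232.0, 67.0), (231.3, 67.1), (230.5, 68.1)]
[(242.5, 62.9), (241.8, 63.2), (241.0, 63.6), (240.6, 62.7), (240.0, 62.7), (239.3, 62.8), (238.8, 61.9), (238.3, 61.5), (238.0, 60.1), (236.0, 65.9), (235.0, 67.7), (234.4, 67.5), (233.6, 68.1), (232.8, 68.6), (232.1, 68.8), (231.9, 67.2), (231.0, 68.0), (230.6, 67.2)]
```

View pics/g.png

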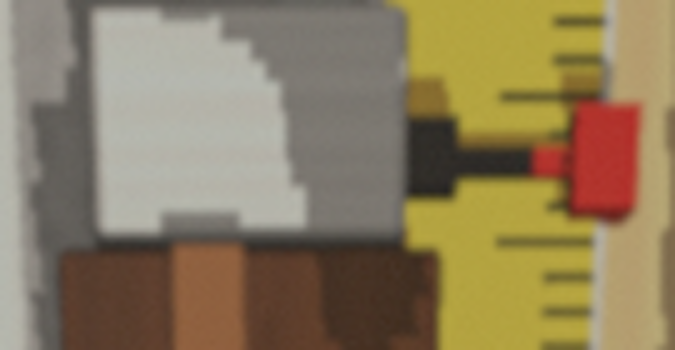

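The blank lies flat against the fence, and the pointer still aligned. A dark strip between blank and stop (crop row ~238) hints at a 1–2 mm gap, so I'll nudge the near end with shut fingers.

>>> {"fn": "apply_moves", "kwargs": {
  "plan": [
    {"delta_pos":[-0.003,-0.04,0],"twist":[0,0,0.005],"jaw":0.0},
    {"delta_pos":[-0.003,-0.08,0],"twist":[0,0,0.005],"jaw":0.0},
    {"delta_pos":[-0.003,-0.08,0],"twist":[0,0,0.005],"jaw":0.0},
    {"delta_pos":[-0.003,-0.08,-0.03],"twist":[0,0,0.005],"jaw":0.0},
    {"delta_pos":[-0.003,-0.08,-0.07],"twist":[0,0,0.005],"jaw":0.0},
    {"delta_pos":[-0.003,-0.08,-0.11],"twist":[0,0,0.005],"jaw":0.0},
    {"delta_pos":[-0.003,-0.08,-0.14],"twist":[0,0,0.005],"jaw":0.0},
    {"delta_pos":[-0.003,-0.08,-0.15],"twist":[0,0,0.005],"jaw":0.0},
    {"delta_pos":[-0.003,-0.08,-0.15],"twist":[0,0,0.005],"jaw":0.0}
  ]
}}

```text
time_s: 14.18
tcp_pos: [553.6, 16.9, 42.8]
tcp_rot: [0.707, -0.002, -0.002, -0.707]
contact_force: [-0.4, -0.7, 0.8]
width: 0.1
```

```bash
python3 -c "
from h import *
st()"
```

```text
t 14.18 tcp [553.6  16.9  42.8] yaw -0.0 ydown [-0.004 -0.    -1.   ] q [ 0.04  0.97 -0.25  1.72  0.43  0.51 -0.48] F [-0.4 -0.7  0.8] M [0.04 0.02 0.03] w 0.1
```

>>> {"fn": "apply_moves", "kwargs": {
  "plan": [
    {"delta_pos":[0.003,0.003,0.003],"twist":[0,0,0],"jaw":0.0},
    {"delta_pos":[0.003,0.006,0.003],"twist":[0,0,0],"jaw":0.0},
    {"delta_pos":[0.003,0.008,0.003],"twist":[0,0,0],"jaw":0.0},
    {"delta_pos":[0.003,0.009,0.003],"twist":[0,0,0],"jaw":0.0},
    {"delta_pos":[0.003,0.009,0.003],"twist":[0,0,0],"jaw":0.0}
  ]
}}

```text
time_s: 14.6
tcp_pos: [558.4, 25.3, 49.0]
tcp_rot: [0.707, 0.0, 0.001, -0.707]
contact_force: [0.9, 0.1, 0.3]
width: -0.0
```

>>> {"fn": "apply_moves", "kwargs": {
  "plan": [
    {"delta_pos":[0,0.001,0],"twist":[0,0,0],"jaw":0.0},
    {"delta_pos":[0,0.001,0],"twist":[0,0,0],"jaw":0.0}
  ]
}}

```text
time_s: 14.77
tcp_pos: [558.1, 26.1, 48.4]
tcp_rot: [0.707, -0.0, 0.001, -0.707]
contact_force: [0.5, -3.6, 1.7]
width: -0.1
```

>>> {"fn": "apply_moves", "kwargs": {
  "plan": [
    {"delta_pos":[0,0.001,0],"twist":[0,0,0],"jaw":0.0},
    {"delta_pos":[0,0.001,0],"twist":[0,0,0],"jaw":0.0}
  ]
}}

```text
time_s: 14.93
tcp_pos: [558.0, 26.2, 48.3]
tcp_rot: [0.708, -0.001, 0.001, -0.707]
contact_force: [0.6, -8.3, 6.8]
width: 0.0
```

>>> {"fn": "apply_moves", "kwargs": {
  "plan": [
    {"delta_pos":[0,0.001,0],"twist":[0,0,0],"jaw":0.0},
    {"delta_pos":[0,0.001,0],"twist":[0,0,0],"jaw":0.0}
  ]
}}

```text
time_s: 15.1
tcp_pos: [558.0, 26.3, 48.3]
tcp_rot: [0.708, -0.001, 0.001, -0.706]
contact_force: [0.1, -12.8, 6.6]
width: 0.2
```

>>> {"fn": "apply_moves", "kwargs": {
  "plan": [
    {"delta_pos":[0,-0.01,0.0],"twist":[0,0,0],"jaw":0.0},
    {"delta_pos":[0,-0.02,0.03],"twist":[0,0,0],"jaw":0.0},
    {"delta_pos":[0,-0.02,0.07],"twist":[0,0,0],"jaw":0.0},
    {"delta_pos":[0,-0.02,0.11],"twist":[0,0,0],"jaw":0.0},
    {"delta_pos":[0,-0.02,0.15],"twist":[0,0,0],"jaw":0.0},
    {"delta_pos":[-0.04,-0.46,0.22],"twist":[0,0,-0.164],"jaw":0.06},
    {"delta_pos":[-0.04,-0.46,0.22],"twist":[0,0,-0.164],"jaw":0.06},
    {"delta_pos":[-0.04,-0.46,0.22],"twist":[0,0,-0.164],"jaw":0.06},
    {"delta_pos":[-0.04,-0.46,0.22],"twist":[0,0,-0.164],"jaw":0.06},
    {"delta_pos":[-0.04,-0.46,0.22],"twist":[0,0,-0.164],"jaw":0.06},
    {"delta_pos":[-0.04,-0.46,0.22],"twist":[0,0,-0.164],"jaw":0.06},
    {"delta_pos":[-0.04,-0.46,0.22],"twist":[0,0,-0.164],"jaw":0.06},
    {"delta_pos":[-0.04,-0.46,0.22],"twist":[0,0,-0.164],"jaw":0.06},
    {"delta_pos":[-0.04,-0.46,0.22],"twist":[0,0,-0.164],"jaw":0.06},
    {"delta_pos":[-0.04,-0.46,0.22],"twist":[0,0,-0.164],"jaw":0.06},
    {"delta_pos":[-0.04,-0.46,0.22],"twist":[0,0,-0.164],"jaw":0.06},
    {"delta_pos":[-0.04,-0.46,0.22],"twist":[0,0,-0.164],"jaw":0.06},
    {"delta_pos":[-0.04,-0.46,0.22],"twist":[0,0,-0.164],"jaw":0.06},
    {"delta_pos":[-0.04,-0.46,0.22],"twist":[0,0,-0.164],"jaw":0.06}
  ]
}}

```text
time_s: 16.68
tcp_pos: [518.0, -431.0, 267.7]
tcp_rot: [-0.704, 0.058, -0.058, 0.705]
contact_force: [2.3, 0.8, -1.2]
width: 60.0
```

```bash
cat > holds.py <<'E'
from h import *
st(); c=cap('wrist','h1'); P=cloud(c); z=P[...,2]
hsv=cv2.cvtColor(c['frame'],cv2.COLOR_RGB2HSV).astype(int)
w=(P[...,0]>380)&(P[...,0]<660)&(P[...,1]>-440)&(P[...,1]<-250)
o=w&(abs(z-106.5)<5)&(hsv[...,1]>150)&(hsv[...,0]<22)
n,l,s,ce=cv2.connectedComponentsWithStats(o.astype(np.uint8))
for i in range(1,n):
    if s[i,4]>30: rect(P,l==i,'wing top '+str(ce[i].round()))
a=w&(abs(z-67)<3.5)&(hsv[...,1]<70)
n,l,s,ce=cv2.connectedComponentsWithStats(a.astype(np.uint8))
for i in range(1,n):
    if s[i,4]>30: rect(P,l==i,'arm top '+str(ce[i].round()))
rect(P,w&(abs(z-22)<2.5),'rack')
E
python3 holds.py
```

```text
t 16.68 tcp [ 518.  -431.   267.7] yaw -9.41 ydown [-0.     0.001 -1.   ] q [ 0.78  0.87 -0.39  0.98  0.3   1.34  0.29] F [ 2.3  0.8 -1.2] M [0.06 0.   0.07] w 60.0
wing top [406. 124.] c [ 603.8 -351.3] size [51.1 16. ] ang 78.34 z [104.7 106.6 107.9] 1135
wing top [197. 125.] c [ 427.5 -323.1] size [51.7 16.4] ang 80.14 z [103.6 106.4 107.8] 1156
wing top [267. 130.] c [ 485.  -335.7] size [51.1 16.4] ang 81.28 z [104.4 106.5 107.8] 1106
arm top [272.  91.] c [ 488.1 -317. ] size [72.3 20.1] ang 81.58 z [64.9 66.5 68. ] 813
arm top [391. 163.] c [ 600.  -371.6] size [71.4 20. ] ang 79.12 z [65.  66.6 68. ] 736
arm top [214. 163.] c [ 422.3 -343. ] size [71.7 20.5] ang 76.69 z [64.7 66.5 67.9] 771
rack c [ 514.5 -342.2] size [ 88.  280.8] ang 80.26 z [20.4 21.8 23.1] 12220
```

View pics/h1.png

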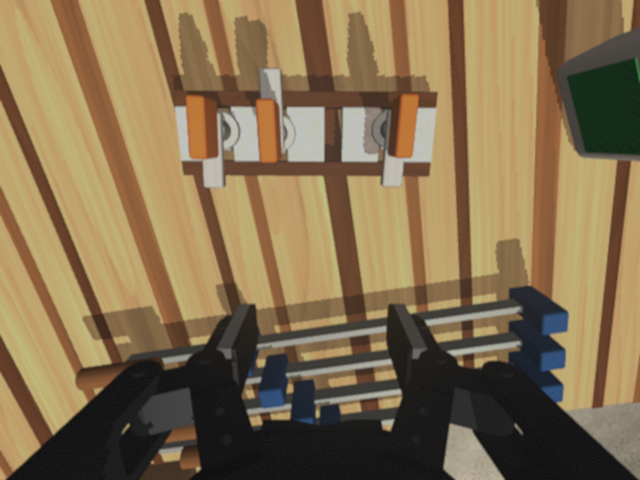

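Three hold-downs: wings at (406,124) and (197,125) with arms toward −y, and (267,130) with its arm toward +y. Sizes match the given ones (51×16 wing, 72×20 arm). Picking the far one first.

>>> {"fn": "apply_moves", "kwargs": {
  "plan": [
    {"delta_pos":[0.0865,0.08,-0.06],"twist":[0,0,-0.005],"jaw":0.04},
    {"delta_pos":[0.0865,0.08,-0.06],"twist":[0,0,-0.005],"jaw":0.04},
    {"delta_pos":[0.0865,0.08,-0.06],"twist":[0,0,-0.005],"jaw":0.04},
    {"delta_pos":[0.0865,0.08,-0.06],"twist":[0,0,-0.005],"jaw":0.04},
    {"delta_pos":[0.0865,0.08,-0.09],"twist":[0,0,-0.005],"jaw":0.04},
    {"delta_pos":[0.0865,0.08,-0.11],"twist":[0,0,-0.005],"jaw":0.04},
    {"delta_pos":[0.0865,0.08,-0.12],"twist":[0,0,-0.005],"jaw":0.04},
    {"delta_pos":[0.0865,0.08,-0.12],"twist":[0,0,-0.005],"jaw":0.04}
  ]
}}

```text
time_s: 17.4
tcp_pos: [603.9, -350.7, 146.4]
tcp_rot: [-0.704, 0.061, -0.059, 0.705]
contact_force: [0.2, 0.5, 0.6]
width: 39.9
```

```bash
python3 -c "
from h import *
st()"
```

```text
t 17.4 tcp [ 603.9 -350.7  146.4] yaw -9.67 ydown [-0.003  0.002 -1.   ] q [ 0.61  1.02 -0.35  1.03  0.33  1.14  0.1 ] F [0.2 0.5 0.6] M [-0.05  0.01  0.01] w 39.9
```

>>> {"fn": "apply_moves", "kwargs": {
  "plan": [
    {"delta_pos":[0,0,-0.03],"twist":[0,0,0],"jaw":0.04},
    {"delta_pos":[0,0,-0.055],"twist":[0,0,0],"jaw":0.04},
    {"delta_pos":[0,0,-0.068],"twist":[0,0,0],"jaw":0.04},
    {"delta_pos":[0,0,-0.068],"twist":[0,0,0],"jaw":0.04},
    {"delta_pos":[0,0,-0.068],"twist":[0,0,0],"jaw":0.0},
    {"delta_pos":[0,0,-0.068],"twist":[0,0,0],"jaw":0.0},
    {"delta_pos":[0,0,-0.068],"twist":[0,0,0],"jaw":0.0},
    {"delta_pos":[0,0,-0.068],"twist":[0,0,0],"jaw":0.0},
    {"delta_pos":[0,0,-0.068],"twist":[0,0,0],"jaw":0.0},
    {"delta_pos":[0,0,-0.05],"twist":[0,0,0],"jaw":0.0},
    {"delta_pos":[0,0,-0.02],"twist":[0,0,0],"jaw":0.0},
    {"delta_pos":[0,0,0.02],"twist":[0,0,0],"jaw":0.0},
    {"delta_pos":[0,0,0.05],"twist":[0,0,0],"jaw":0.0},
    {"delta_pos":[0,0,0.05],"twist":[0,0,0],"jaw":0.0}
  ]
}}

```text
time_s: 18.57
tcp_pos: [606.4, -352.6, 205.8]
tcp_rot: [0.706, -0.057, 0.063, -0.703]
contact_force: [1.0, 0.2, -1.3]
width: 15.1
```

```bash
python3 -c "
from h import *
st()"
```

```text
t 18.57 tcp [ 606.4 -352.6  205.8] yaw -9.78 ydown [ 0.009 -0.004 -1.   ] q [ 0.6   0.97 -0.36  0.96  0.31  1.25  0.12] F [ 1.   0.2 -1.3] M [ 0.01 -0.03 -0.05] w 15.1
```

>>> {"fn": "apply_moves", "kwargs": {
  "plan": [
    {"delta_pos":[0.019,0.487,0],"twist":[0,0,0.165],"jaw":0.0},
    {"delta_pos":[0.019,0.487,0],"twist":[0,0,0.165],"jaw":0.0},
    {"delta_pos":[0.019,0.487,0],"twist":[0,0,0.165],"jaw":0.0},
    {"delta_pos":[0.019,0.487,0],"twist":[0,0,0.165],"jaw":0.0},
    {"delta_pos":[0.019,0.487,0],"twist":[0,0,0.165],"jaw":0.0},
    {"delta_pos":[0.019,0.487,0],"twist":[0,0,0.165],"jaw":0.0},
    {"delta_pos":[0.019,0.487,0],"twist":[0,0,0.165],"jaw":0.0},
    {"delta_pos":[0.019,0.487,0],"twist":[0,0,0.165],"jaw":0.0},
    {"delta_pos":[0.019,0.487,0],"twist":[0,0,0.165],"jaw":0.0},
    {"delta_pos":[0.019,0.487,0],"twist":[0,0,0.165],"jaw":0.0},
    {"delta_pos":[0.019,0.487,0],"twist":[0,0,0.165],"jaw":0.0},
    {"delta_pos":[0.019,0.487,0],"twist":[0,0,0.165],"jaw":0.0},
    {"delta_pos":[0.019,0.487,0],"twist":[0,0,0.165],"jaw":0.0},
    {"delta_pos":[0.019,0.487,0],"twist":[0,0,0.165],"jaw":0.0},
    {"delta_pos":[0.019,0.487,-0.02],"twist":[0,0,0.165],"jaw":0.0},
    {"delta_pos":[0.019,0.487,-0.04],"twist":[0,0,0.165],"jaw":0.0},
    {"delta_pos":[0.019,0.487,-0.06],"twist":[0,0,0.165],"jaw":0.0},
    {"delta_pos":[0.019,0.487,-0.07],"twist":[0,0,0.165],"jaw":0.0},
    {"delta_pos":[0.019,0.487,-0.07],"twist":[0,0,0.165],"jaw":0.0}
  ]
}}

```text
time_s: 20.15
tcp_pos: [622.9, 134.0, 126.7]
tcp_rot: [0.707, -0.003, 0.001, -0.707]
contact_force: [0.3, -0.8, -1.7]
width: 14.9
```

```bash
python3 - <<'E'
from h import *
st(); c=cap('wrist','i1'); np.savez('i1.npz',**c)
P=cloud(c);z=P[...,2]
rect(P,(P[...,1]>150)&(P[...,1]<350)&(P[...,0]>400)&(P[...,0]<720)&(abs(z-36)<2.5),'jigL')
# slot mouth edges at y~165-200: height profile across x
for y0 in(165,190,215):
    m=(abs(P[...,1]-y0)<3)&(P[...,0]>590)&(P[...,0]<680)
    x=P[m][:,0];zz=P[m][:,2]
    low=x[(zz<26)&(x>608)&(x<640)]; print(y0,'deep x',np.percentile(low,[2,98]).round(1) if len(low) else None)
E
```

```text
t 20.15 tcp [622.9 134.  126.7] yaw -0.34 ydown [-0.002 -0.001 -1.   ] q [-0.12  0.94 -0.32  1.35  0.33  0.91 -0.53] F [ 0.3 -0.8 -1.7] M [-0.04  0.04  0.01] w 14.9
jigL c [563.3 221.8] size [144.4 218.2] ang 89.75 z [34.6 35.9 37.9] 37186
165 deep x [613.5 634.4]
190 deep x [613.9 634.2]
215 deep x [613.6 634.7]
```

View pics/i1.png

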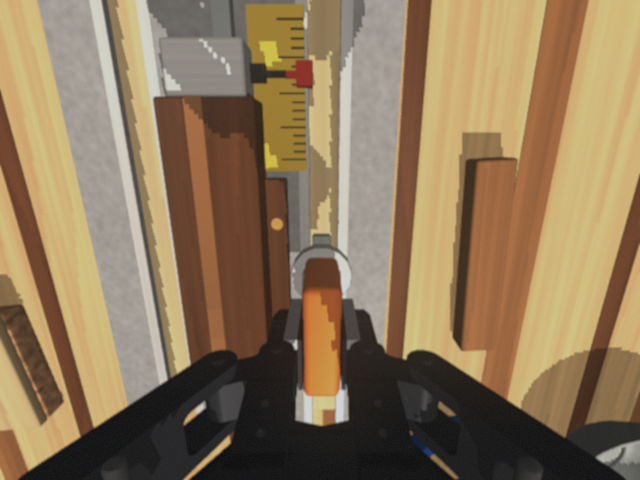

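Slot mouth is x 613.6–634.4, centre 624. The hold-down is upright over it, with the T-head at (321,238) lined up. Lowering.

>>> {"fn": "apply_moves", "kwargs": {
  "plan": [
    {"delta_pos":[0.001,0,0],"twist":[0,0,0],"jaw":0.0},
    {"delta_pos":[0.001,0,-0.01],"twist":[0,0,0],"jaw":0.0},
    {"delta_pos":[0.001,0,-0.02],"twist":[0,0,0],"jaw":0.0},
    {"delta_pos":[0.001,0,-0.028],"twist":[0,0,0],"jaw":0.0},
    {"delta_pos":[0.001,0,-0.032],"twist":[0,0,0],"jaw":0.0},
    {"delta_pos":[0.001,0,-0.032],"twist":[0,0,0],"jaw":0.0}
  ]
}}

```text
time_s: 20.7
tcp_pos: [624.5, 135.5, 96.3]
tcp_rot: [-0.707, 0.002, -0.002, 0.707]
contact_force: [-2.1, 0.5, 6.4]
width: 15.0
```

```bash
cat > ck.py <<'E'
from h import *
s=st(); c=cap('wrist'); P=cloud(c);z=P[...,2]; x,y=s['tcp_pos'][:2]
hsv=cv2.cvtColor(c['frame'],cv2.COLOR_RGB2HSV).astype(int)
m=(abs(P[...,0]-x)<40)&(abs(P[...,1]-y)<40)&(hsv[...,1]>150)&(hsv[...,0]<22)&(z>75)
q=P[m]; zt=np.percentile(q[:,2],90); print('wing top z',zt.round(1)); rect(P,m&(abs(z-zt)<3),'wing top')
E
python3 ck.py
```

```text
t 20.7 tcp [624.5 135.5  96.3] yaw -0.28 ydown [ 0.  0. -1.] q [-0.13  0.98 -0.31  1.36  0.34  0.85 -0.54] F [-2.1  0.5  6.4] M [0.19 0.51 0.01] w 15.0
wing top z 121.4
wing top c [623.7 136. ] size [52.  15.6] ang 89.03 z [119.4 120.7 121.7] 3977
```

Seated (wing top at 121 = 36+85). Quarter turn clockwise so the arm points to −x.

>>> {"fn": "apply_moves", "kwargs": {
  "plan": [
    {"delta_pos":[0,0,0.001],"twist":[0,0,-0.12],"jaw":0.0},
    {"delta_pos":[0,0,0.001],"twist":[0,0,-0.24],"jaw":0.0},
    {"delta_pos":[0,0,0.001],"twist":[0,0,-0.36],"jaw":0.0},
    {"delta_pos":[0,0,0.001],"twist":[0,0,-0.48],"jaw":0.0},
    {"delta_pos":[0,0,0.001],"twist":[0,0,-0.6],"jaw":0.0},
    {"delta_pos":[0,0,0.001],"twist":[0,0,-0.72],"jaw":0.0},
    {"delta_pos":[0,0,0.001],"twist":[0,0,-0.84],"jaw":0.0},
    {"delta_pos":[0,0,0.001],"twist":[0,0,-0.96],"jaw":0.0},
    {"delta_pos":[0,0,0.001],"twist":[0,0,-1.08],"jaw":0.0},
    {"delta_pos":[0,0,0.001],"twist":[0,0,-1.2],"jaw":0.0},
    {"delta_pos":[0,0,0.001],"twist":[0,0,-1.32],"jaw":0.0},
    {"delta_pos":[0,0,0.001],"twist":[0,0,-1.44],"jaw":0.0},
    {"delta_pos":[0,0,0.001],"twist":[0,0,-1.571],"jaw":0.0},
    {"delta_pos":[0,0,0.001],"twist":[0,0,-1.571],"jaw":0.0},
    {"delta_pos":[0,0,0.001],"twist":[0,0,-1.571],"jaw":0.0}
  ]
}}

```text
time_s: 22.0
tcp_pos: [624.3, 135.4, 96.7]
tcp_rot: [0.5, -0.5, 0.5, -0.499]
contact_force: [0.3, -0.7, -2.0]
width: 15.1
```

```bash
python3 ck.py
```

```text
t 22.0 tcp [624.3 135.4  96.7] yaw -90.09 ydown [-0. -0. -1.] q [-0.32  0.98  0.12  1.37 -0.13  0.8  -1.73] F [ 0.3 -0.7 -2. ] M [-0.06 -0.01  0.01] w 15.1
wing top z 121.8
wing top c [623.6 136.2] size [15.7 51.9] ang 89.49 z [119.7 121.1 122.1] 4027
```

>>> {"fn": "apply_moves", "kwargs": {
  "plan": [
    {"delta_pos":[0,0,0],"twist":[0,0,0],"jaw":0.04},
    {"delta_pos":[0,0,0],"twist":[0,0,0],"jaw":0.04},
    {"delta_pos":[0,0,0],"twist":[0,0,0],"jaw":0.04},
    {"delta_pos":[0,0,0.02],"twist":[0,0,0],"jaw":0.04},
    {"delta_pos":[0,0,0.06],"twist":[0,0,0],"jaw":0.04},
    {"delta_pos":[0,0,0.1],"twist":[0,0,0],"jaw":0.04},
    {"delta_pos":[-0.139,-0.471,0.12],"twist":[0,0,1.403],"jaw":0.04},
    {"delta_pos":[-0.139,-0.471,0.12],"twist":[0,0,1.403],"jaw":0.04},
    {"delta_pos":[-0.139,-0.471,0.12],"twist":[0,0,1.403],"jaw":0.04},
    {"delta_pos":[-0.139,-0.471,0.12],"twist":[0,0,1.403],"jaw":0.04},
    {"delta_pos":[-0.139,-0.471,0.12],"twist":[0,0,1.403],"jaw":0.04},
    {"delta_pos":[-0.139,-0.471,0.12],"twist":[0,0,1.403],"jaw":0.04},
    {"delta_pos":[-0.139,-0.471,0.12],"twist":[0,0,1.403],"jaw":0.04},
    {"delta_pos":[-0.139,-0.471,0.12],"twist":[0,0,1.403],"jaw":0.04},
    {"delta_pos":[-0.139,-0.471,0.12],"twist":[0,0,1.403],"jaw":0.04},
    {"delta_pos":[-0.139,-0.471,0.12],"twist":[0,0,1.403],"jaw":0.04},
    {"delta_pos":[-0.139,-0.471,0.12],"twist":[0,0,1.403],"jaw":0.04},
    {"delta_pos":[-0.139,-0.471,0.12],"twist":[0,0,1.403],"jaw":0.04},
    {"delta_pos":[-0.139,-0.471,0.12],"twist":[0,0,1.403],"jaw":0.04},
    {"delta_pos":[-0.139,-0.471,0.12],"twist":[0,0,1.403],"jaw":0.04}
  ]
}}

```text
time_s: 23.72
tcp_pos: [484.4, -337.6, 217.0]
tcp_rot: [0.704, -0.062, 0.062, -0.704]
contact_force: [0.4, 0.9, 0.7]
width: 40.1
```

```bash
python3 - <<'E'
from h import *
st(); c=cap('top','t4'); np.savez('t4.npz',**c)
E
```

```text
t 23.72 tcp [ 484.4 -337.6  217. ] yaw -10.07 ydown [-0. -0. -1.] q [ 0.73  0.76 -0.36  1.44  0.3   0.99  0.12] F [0.4 0.9 0.7] M [0.06 0.03 0.02] w 40.1
```

>>> {"fn": "apply_moves", "kwargs": {
  "plan": [
    {"delta_pos":[0.0005,0.0015,-0.04],"twist":[0,0,0.006],"jaw":0.04},
    {"delta_pos":[0.0005,0.0015,-0.08],"twist":[0,0,0.006],"jaw":0.04},
    {"delta_pos":[0.0005,0.0015,-0.11],"twist":[0,0,0.006],"jaw":0.04},
    {"delta_pos":[0.0005,0.0015,-0.13],"twist":[0,0,0.006],"jaw":0.04},
    {"delta_pos":[0.0005,0.0015,-0.138],"twist":[0,0,0.006],"jaw":0.04},
    {"delta_pos":[0.0005,0.0015,-0.138],"twist":[0,0,0.006],"jaw":0.04},
    {"delta_pos":[0.0005,0.0015,-0.138],"twist":[0,0,0.006],"jaw":0.0},
    {"delta_pos":[0.0005,0.0015,-0.138],"twist":[0,0,0.006],"jaw":0.0},
    {"delta_pos":[0.0005,0.0015,-0.138],"twist":[0,0,0.006],"jaw":0.0},
    {"delta_pos":[0.0005,0.0015,-0.138],"twist":[0,0,0.006],"jaw":0.0},
    {"delta_pos":[0.0005,0.0015,-0.138],"twist":[0,0,0.006],"jaw":0.0},
    {"delta_pos":[0.0005,0.0015,-0.12],"twist":[0,0,0.006],"jaw":0.0},
    {"delta_pos":[0.0005,0.0015,-0.09],"twist":[0,0,0.006],"jaw":0.0},
    {"delta_pos":[0.0005,0.0015,-0.05],"twist":[0,0,0.006],"jaw":0.0},
    {"delta_pos":[0.0005,0.0015,-0.02],"twist":[0,0,0.006],"jaw":0.0},
    {"delta_pos":[0.0005,0.0015,-0.02],"twist":[0,0,0.006],"jaw":0.0}
  ]
}}

```text
time_s: 25.1
tcp_pos: [487.7, -335.2, 203.6]
tcp_rot: [0.706, -0.056, 0.062, -0.703]
contact_force: [-0.1, -0.7, -1.6]
width: 15.2
```

```bash
python3 ck.py
```

```text
t 25.1 tcp [ 487.7 -335.2  203.6] yaw -9.59 ydown [ 0.007 -0.004 -1.   ] q [ 0.72  0.78 -0.36  1.46  0.31  0.95  0.11] F [-0.1 -0.7 -1.6] M [-0.03 -0.03  0.02] w 15.2
wing top z 230.3
wing top c [ 486.7 -336.7] size [52.5 15.6] ang 80.67 z [228.1 229.5 230.5] 4030
```

>>> {"fn": "apply_moves", "kwargs": {
  "plan": [
    {"delta_pos":[0.0165,0.521,0],"twist":[0,0,0.162],"jaw":0.0},
    {"delta_pos":[0.0165,0.521,0],"twist":[0,0,0.162],"jaw":0.0},
    {"delta_pos":[0.0165,0.521,0],"twist":[0,0,0.162],"jaw":0.0},
    {"delta_pos":[0.0165,0.521,0],"twist":[0,0,0.162],"jaw":0.0},
    {"delta_pos":[0.0165,0.521,0],"twist":[0,0,0.162],"jaw":0.0},
    {"delta_pos":[0.0165,0.521,0],"twist":[0,0,0.162],"jaw":0.0},
    {"delta_pos":[0.0165,0.521,0],"twist":[0,0,0.162],"jaw":0.0},
    {"delta_pos":[0.0165,0.521,0],"twist":[0,0,0.162],"jaw":0.0},
    {"delta_pos":[0.0165,0.521,0],"twist":[0,0,0.162],"jaw":0.0},
    {"delta_pos":[0.0165,0.521,0],"twist":[0,0,0.162],"jaw":0.0},
    {"delta_pos":[0.0165,0.521,0],"twist":[0,0,0.162],"jaw":0.0},
    {"delta_pos":[0.0165,0.521,0],"twist":[0,0,0.162],"jaw":0.0},
    {"delta_pos":[0.0165,0.521,0],"twist":[0,0,0.162],"jaw":0.0},
    {"delta_pos":[0.0165,0.521,0],"twist":[0,0,0.162],"jaw":0.0},
    {"delta_pos":[0.0165,0.521,-0.02],"twist":[0,0,0.162],"jaw":0.0},
    {"delta_pos":[0.0165,0.521,-0.05],"twist":[0,0,0.162],"jaw":0.0},
    {"delta_pos":[0.0165,0.521,-0.07],"twist":[0,0,0.162],"jaw":0.0},
    {"delta_pos":[0.0165,0.521,-0.07],"twist":[0,0,0.162],"jaw":0.0},
    {"delta_pos":[0.0165,0.521,-0.07],"twist":[0,0,0.162],"jaw":0.0}
  ]
}}

```text
time_s: 26.73
tcp_pos: [502.0, 186.3, 126.9]
tcp_rot: [0.707, -0.002, 0.001, -0.707]
contact_force: [0.1, -0.4, -0.9]
width: 15.1
```

```bash
cat >> ck.py <<'E'
if z is not None:
    for y0 in(y+40,y+65):
        m=(abs(P[...,1]-y0)<4)&(abs(P[...,0]-x)<40); X=P[m][:,0];Z=P[m][:,2]
        low=X[(Z<26)&(abs(X-x)<22)]; print('slot',round(y0),np.percentile(low,[2,98]).round(1) if len(low)>10 else None)
E
python3 ck.py
```

```text
t 26.73 tcp [502.  186.3 126.9] yaw -0.29 ydown [-0.002 -0.001 -1.   ] q [-0.28  0.81 -0.26  1.75  0.32  0.63 -0.72] F [ 0.1 -0.4 -0.9] M [-0.05 -0.    0.02] w 15.1
wing top z 153.6
wing top c [501.6 185. ] size [51.5 15.5] ang 89.89 z [151.5 152.9 153.9] 4006
slot 226 [492.8 513.5]
slot 251 [493.2 514. ]
```

>>> {"fn": "apply_moves", "kwargs": {
  "plan": [
    {"delta_pos":[0.0015,0,0],"twist":[0,0,0],"jaw":0.0},
    {"delta_pos":[0.0015,0,-0.01],"twist":[0,0,0],"jaw":0.0},
    {"delta_pos":[0.0015,0,-0.02],"twist":[0,0,0],"jaw":0.0},
    {"delta_pos":[0.0015,0,-0.028],"twist":[0,0,0],"jaw":0.0},
    {"delta_pos":[0.0015,0,-0.032],"twist":[0,0,0],"jaw":0.0},
    {"delta_pos":[0.0015,0,-0.033],"twist":[0,0,0],"jaw":0.0},
    {"delta_pos":[0.0015,0,-0.033],"twist":[0,0,0],"jaw":0.0}
  ]
}}

```text
time_s: 27.37
tcp_pos: [503.7, 186.9, 94.4]
tcp_rot: [0.707, -0.002, 0.002, -0.707]
contact_force: [-4.5, -1.0, 14.3]
width: 14.7
```

```bash
python3 ck.py
```

```text
t 27.37 tcp [503.7 186.9  94.4] yaw -0.27 ydown [-0. -0. -1.] q [-0.29  0.86 -0.24  1.77  0.34  0.56 -0.74] F [-4.5 -1.  14.3] M [-0.23  1.06  0.04] w 14.7
wing top z 121.5
wing top c [503.2 185.3] size [52.1 15.7] ang 89.49 z [119.4 120.7 121.7] 4018
slot 227 None
slot 252 [492.9 513.7]
```

>>> {"fn": "apply_moves", "kwargs": {
  "plan": [
    {"delta_pos":[0,0,0.002],"twist":[0,0,-0.12],"jaw":0.0},
    {"delta_pos":[0,0,0.002],"twist":[0,0,-0.24],"jaw":0.0},
    {"delta_pos":[0,0,0.002],"twist":[0,0,-0.36],"jaw":0.0},
    {"delta_pos":[0,0,0.002],"twist":[0,0,-0.48],"jaw":0.0},
    {"delta_pos":[0,0,0.002],"twist":[0,0,-0.6],"jaw":0.0},
    {"delta_pos":[0,0,0.002],"twist":[0,0,-0.72],"jaw":0.0},
    {"delta_pos":[0,0,0.002],"twist":[0,0,-0.84],"jaw":0.0},
    {"delta_pos":[0,0,0.002],"twist":[0,0,-0.96],"jaw":0.0},
    {"delta_pos":[0,0,0.002],"twist":[0,0,-1.08],"jaw":0.0},
    {"delta_pos":[0,0,0.002],"twist":[0,0,-1.2],"jaw":0.0},
    {"delta_pos":[0,0,0.002],"twist":[0,0,-1.32],"jaw":0.0},
    {"delta_pos":[0,0,0.002],"twist":[0,0,-1.44],"jaw":0.0},
    {"delta_pos":[0,0,0.002],"twist":[0,0,-1.571],"jaw":0.0},
    {"delta_pos":[0,0,0.002],"twist":[0,0,-1.571],"jaw":0.0},
    {"delta_pos":[0,0,0.002],"twist":[0,0,-1.571],"jaw":0.0}
  ]
}}

```text
time_s: 28.67
tcp_pos: [503.8, 186.8, 95.8]
tcp_rot: [0.5, -0.5, 0.5, -0.499]
contact_force: [-0.2, 0.2, -1.5]
width: 14.9
```

```bash
python3 ck.py
```

```text
t 28.67 tcp [503.8 186.8  95.8] yaw -90.09 ydown [-0.    -0.001 -1.   ] q [-0.5   0.86  0.17  1.77 -0.25  0.53 -1.75] F [-0.2  0.2 -1.5] M [ 0.   -0.01 -0.01] w 14.9
wing top z 122.7
wing top c [501.2 187.6] size [51.7 15.8] ang 0.17 z [120.6 122.  123. ] 4071
slot 227 [485.8 504.5]
slot 252 [486.  504.7]
```

>>> {"fn": "apply_moves", "kwargs": {
  "plan": [
    {"delta_pos":[0,0,-0.001],"twist":[0,0,0],"jaw":0.04},
    {"delta_pos":[0,0,-0.001],"twist":[0,0,0],"jaw":0.04},
    {"delta_pos":[0,0,-0.001],"twist":[0,0,0],"jaw":0.04},
    {"delta_pos":[0,0,0.02],"twist":[0,0,0],"jaw":0.04},
    {"delta_pos":[0,0,0.06],"twist":[0,0,0],"jaw":0.04},
    {"delta_pos":[0,0,0.1],"twist":[0,0,0],"jaw":0.04},
    {"delta_pos":[-0.076,-0.51,0.12],"twist":[0,0,1.403],"jaw":0.04},
    {"delta_pos":[-0.076,-0.51,0.12],"twist":[0,0,1.403],"jaw":0.04},
    {"delta_pos":[-0.076,-0.51,0.12],"twist":[0,0,1.403],"jaw":0.04},
    {"delta_pos":[-0.076,-0.51,0.12],"twist":[0,0,1.403],"jaw":0.04},
    {"delta_pos":[-0.076,-0.51,0.12],"twist":[0,0,1.403],"jaw":0.04},
    {"delta_pos":[-0.076,-0.51,0.12],"twist":[0,0,1.403],"jaw":0.04},
    {"delta_pos":[-0.076,-0.51,0.12],"twist":[0,0,1.403],"jaw":0.04},
    {"delta_pos":[-0.076,-0.51,0.12],"twist":[0,0,1.403],"jaw":0.04},
    {"delta_pos":[-0.076,-0.51,0.12],"twist":[0,0,1.403],"jaw":0.04},
    {"delta_pos":[-0.076,-0.51,0.12],"twist":[0,0,1.403],"jaw":0.04},
    {"delta_pos":[-0.076,-0.51,0.12],"twist":[0,0,1.403],"jaw":0.04},
    {"delta_pos":[-0.076,-0.51,0.12],"twist":[0,0,1.403],"jaw":0.04},
    {"delta_pos":[-0.076,-0.51,0.12],"twist":[0,0,1.403],"jaw":0.04},
    {"delta_pos":[-0.076,-0.51,0.12],"twist":[0,0,1.403],"jaw":0.04}
  ]
}}

```text
time_s: 30.38
tcp_pos: [425.6, -329.2, 215.9]
tcp_rot: [0.705, -0.063, 0.063, -0.703]
contact_force: [-0.4, 0.0, -0.8]
width: 40.2
```

>>> {"fn": "apply_moves", "kwargs": {
  "plan": [
    {"delta_pos":[0,0,0],"twist":[0,0,0],"jaw":0.04},
    {"delta_pos":[0,0,0],"twist":[0,0,0],"jaw":0.04}
  ]
}}

```text
time_s: 30.55
tcp_pos: [428.1, -322.7, 216.1]
tcp_rot: [-0.704, 0.061, -0.061, 0.705]
contact_force: [0.8, 0.3, -0.7]
width: 39.8
```

```bash
python3 ck.py
```

```text
t 30.55 tcp [ 428.1 -322.7  216.1] yaw -9.87 ydown [ 0.  0. -1.] q [ 0.76  0.68 -0.33  1.64  0.27  0.86  0.16] F [ 0.8  0.3 -0.7] M [-0.   -0.01  0.01] w 39.8
wing top z 107.5
wing top c [ 426.5 -322.5] size [49.7 14.7] ang 78.59 z [105.3 106.6 107.8] 1102
slot -283 [406.8 449.1]
slot -258 [407.  449.2]
```

>>> {"fn": "apply_moves", "kwargs": {
  "plan": [
    {"delta_pos":[-0.001,0,-0.04],"twist":[0,0,0],"jaw":0.04},
    {"delta_pos":[-0.001,0,-0.08],"twist":[0,0,0],"jaw":0.04},
    {"delta_pos":[-0.001,0,-0.11],"twist":[0,0,0],"jaw":0.04},
    {"delta_pos":[-0.001,0,-0.13],"twist":[0,0,0],"jaw":0.04},
    {"delta_pos":[-0.001,0,-0.137],"twist":[0,0,0],"jaw":0.04},
    {"delta_pos":[-0.001,0,-0.137],"twist":[0,0,0],"jaw":0.04},
    {"delta_pos":[-0.001,0,-0.137],"twist":[0,0,0],"jaw":0.0},
    {"delta_pos":[-0.001,0,-0.137],"twist":[0,0,0],"jaw":0.0},
    {"delta_pos":[-0.001,0,-0.137],"twist":[0,0,0],"jaw":0.0},
    {"delta_pos":[-0.001,0,-0.137],"twist":[0,0,0],"jaw":0.0},
    {"delta_pos":[-0.001,0,-0.137],"twist":[0,0,0],"jaw":0.0},
    {"delta_pos":[-0.001,0,-0.12],"twist":[0,0,0],"jaw":0.0},
    {"delta_pos":[-0.001,0,-0.09],"twist":[0,0,0],"jaw":0.0},
    {"delta_pos":[-0.001,0,-0.05],"twist":[0,0,0],"jaw":0.0},
    {"delta_pos":[-0.001,0,-0.02],"twist":[0,0,0],"jaw":0.0},
    {"delta_pos":[-0.001,0,-0.02],"twist":[0,0,0],"jaw":0.0},
    {"delta_pos":[-0.001,0,-0.02],"twist":[0,0,0],"jaw":0.0}
  ]
}}

```text
time_s: 32.02
tcp_pos: [427.3, -323.7, 198.0]
tcp_rot: [0.705, -0.06, 0.062, -0.704]
contact_force: [0.1, 0.1, -2.7]
width: 15.0
```

```bash
python3 ck.py
```

```text
t 32.02 tcp [ 427.3 -323.7  198. ] yaw -9.94 ydown [ 0.003 -0.002 -1.   ] q [ 0.76  0.7  -0.32  1.67  0.29  0.81  0.14] F [ 0.1  0.1 -2.7] M [ 0.03  0.01 -0.02] w 15.0
wing top z 224.8
wing top c [ 426.7 -323.1] size [52.  15.7] ang 79.74 z [222.7 224.  225. ] 4089
slot -284 [406.3 448.2]
slot -259 [406.2 448.4]
```

>>> {"fn": "apply_moves", "kwargs": {
  "plan": [
    {"delta_pos":[0.076,0.409,0],"twist":[0,0,0.168],"jaw":0.0},
    {"delta_pos":[0.076,0.409,0],"twist":[0,0,0.168],"jaw":0.0},
    {"delta_pos":[0.076,0.409,0],"twist":[0,0,0.168],"jaw":0.0},
    {"delta_pos":[0.076,0.409,0],"twist":[0,0,0.168],"jaw":0.0},
    {"delta_pos":[0.076,0.409,0],"twist":[0,0,0.168],"jaw":0.0},
    {"delta_pos":[0.076,0.409,0],"twist":[0,0,0.168],"jaw":0.0},
    {"delta_pos":[0.076,0.409,0],"twist":[0,0,0.168],"jaw":0.0},
    {"delta_pos":[0.076,0.409,0],"twist":[0,0,0.168],"jaw":0.0},
    {"delta_pos":[0.076,0.409,0],"twist":[0,0,0.168],"jaw":0.0},
    {"delta_pos":[0.076,0.409,0],"twist":[0,0,0.168],"jaw":0.0},
    {"delta_pos":[0.076,0.409,0],"twist":[0,0,0.168],"jaw":0.0},
    {"delta_pos":[0.076,0.409,0],"twist":[0,0,0.168],"jaw":0.0},
    {"delta_pos":[0.076,0.409,0],"twist":[0,0,0.168],"jaw":0.0},
    {"delta_pos":[0.076,0.409,-0.02],"twist":[0,0,0.168],"jaw":0.0},
    {"delta_pos":[0.076,0.409,-0.05],"twist":[0,0,0.168],"jaw":0.0},
    {"delta_pos":[0.076,0.409,-0.07],"twist":[0,0,0.168],"jaw":0.0},
    {"delta_pos":[0.076,0.409,-0.07],"twist":[0,0,0.168],"jaw":0.0},
    {"delta_pos":[0.076,0.409,-0.07],"twist":[0,0,0.168],"jaw":0.0}
  ]
}}

```text
time_s: 33.57
tcp_pos: [502.6, 84.6, 125.9]
tcp_rot: [0.707, -0.003, 0.002, -0.707]
contact_force: [-0.7, 0.3, -1.0]
width: 14.6
```

```bash
python3 ck.py
```

```text
t 33.57 tcp [502.6  84.6 125.9] yaw -0.37 ydown [-0.002 -0.001 -1.   ] q [-0.1   0.78 -0.23  1.84  0.3   0.56 -0.54] F [-0.7  0.3 -1. ] M [-0.04 -0.05  0.03] w 14.6
wing top z 152.7
wing top c [502.   84.9] size [52.2 15.5] ang 89.3 z [150.6 151.9 153. ] 4075
slot 125 [492.6 513.3]
slot 150 [492.4 513.1]
```

>>> {"fn": "apply_moves", "kwargs": {
  "plan": [
    {"delta_pos":[0.001,0,0],"twist":[0,0,0],"jaw":0.0},
    {"delta_pos":[0.001,0,-0.01],"twist":[0,0,0],"jaw":0.0},
    {"delta_pos":[0.001,0,-0.02],"twist":[0,0,0],"jaw":0.0},
    {"delta_pos":[0.001,0,-0.028],"twist":[0,0,0],"jaw":0.0},
    {"delta_pos":[0.001,0,-0.032],"twist":[0,0,0],"jaw":0.0},
    {"delta_pos":[0.001,0,-0.032],"twist":[0,0,0],"jaw":0.0},
    {"delta_pos":[0.001,0,-0.032],"twist":[0,0,0],"jaw":0.0}
  ]
}}

```text
time_s: 34.2
tcp_pos: [504.3, 85.7, 94.7]
tcp_rot: [-0.707, 0.002, -0.002, 0.707]
contact_force: [0.4, -0.2, -1.7]
width: 15.1
```

```bash
python3 ck.py
```

```text
t 34.2 tcp [504.3  85.7  94.7] yaw -0.3 ydown [ 0.001  0.    -1.   ] q [-0.12  0.83 -0.2   1.86  0.33  0.48 -0.55] F [ 0.4 -0.2 -1.7] M [ 0.03  0.02 -0.01] w 15.1
wing top z 121.5
wing top c [503.6  86.1] size [52.  15.5] ang 89.39 z [119.4 120.7 121.8] 4076
slot 126 [492.3 513.2]
slot 151 [492.2 513. ]
```

>>> {"fn": "apply_moves", "kwargs": {
  "plan": [
    {"delta_pos":[-0.0005,0,0],"twist":[0,0,0.12],"jaw":0.0},
    {"delta_pos":[-0.0005,0,0],"twist":[0,0,0.24],"jaw":0.0},
    {"delta_pos":[-0.0005,0,0],"twist":[0,0,0.36],"jaw":0.0},
    {"delta_pos":[-0.0005,0,0],"twist":[0,0,0.48],"jaw":0.0},
    {"delta_pos":[-0.0005,0,0],"twist":[0,0,0.6],"jaw":0.0},
    {"delta_pos":[-0.0005,0,0],"twist":[0,0,0.72],"jaw":0.0},
    {"delta_pos":[-0.0005,0,0],"twist":[0,0,0.84],"jaw":0.0},
    {"delta_pos":[-0.0005,0,0],"twist":[0,0,0.96],"jaw":0.0},
    {"delta_pos":[-0.0005,0,0],"twist":[0,0,1.08],"jaw":0.0},
    {"delta_pos":[-0.0005,0,0],"twist":[0,0,1.2],"jaw":0.0},
    {"delta_pos":[-0.0005,0,0],"twist":[0,0,1.32],"jaw":0.0},
    {"delta_pos":[-0.0005,0,0],"twist":[0,0,1.44],"jaw":0.0},
    {"delta_pos":[-0.0005,0,0],"twist":[0,0,1.571],"jaw":0.0},
    {"delta_pos":[-0.0005,0,0],"twist":[0,0,1.571],"jaw":0.0},
    {"delta_pos":[-0.0005,0,0],"twist":[0,0,1.571],"jaw":0.0}
  ]
}}

```text
time_s: 35.5
tcp_pos: [503.9, 85.6, 94.6]
tcp_rot: [0.502, 0.499, -0.498, -0.502]
contact_force: [-0.1, -0.4, 5.0]
width: 14.9
```

```bash
python3 ck.py
```

```text
t 35.5 tcp [503.9  85.6  94.6] yaw 89.58 ydown [ 0.001  0.    -1.   ] q [ 0.1   0.89 -0.63  1.85  0.82  0.67  0.54] F [-0.1 -0.4  5. ] M [ 0.14 -0.09  0.01] w 14.9
wing top z 121.5
wing top c [503.7  86.3] size [15.7 51.7] ang 89.23 z [119.4 120.7 121.7] 4085
slot 126 [501.  520.1]
slot 151 [501.2 519.6]
```

Release, lift, and back off to a viewing spot: rise, then move to −y with the yaw at 0 so the camera sees the jig.

>>> {"fn": "apply_moves", "kwargs": {
  "plan": [
    {"delta_pos":[0,0,0],"twist":[0,0,0],"jaw":0.04},
    {"delta_pos":[0,0,0],"twist":[0,0,0],"jaw":0.04},
    {"delta_pos":[0,0,0],"twist":[0,0,0],"jaw":0.04},
    {"delta_pos":[0,0,0.02],"twist":[0,0,0],"jaw":0.04},
    {"delta_pos":[0,0,0.06],"twist":[0,0,0],"jaw":0.04},
    {"delta_pos":[0,0,0.1],"twist":[0,0,0],"jaw":0.04},
    {"delta_pos":[0.05,-0.04,0.2],"twist":[0,0,-1.571],"jaw":0.04},
    {"delta_pos":[0.05,-0.04,0.2],"twist":[0,0,-1.571],"jaw":0.04},
    {"delta_pos":[0.05,-0.04,0.2],"twist":[0,0,-1.571],"jaw":0.04},
    {"delta_pos":[0.05,-0.04,0.2],"twist":[0,0,-1.571],"jaw":0.04},
    {"delta_pos":[0.05,-0.04,0.2],"twist":[0,0,-1.571],"jaw":0.04},
    {"delta_pos":[0.05,-0.04,0.2],"twist":[0,0,-1.571],"jaw":0.04},
    {"delta_pos":[0.05,-0.04,0.2],"twist":[0,0,-1.571],"jaw":0.04},
    {"delta_pos":[0.05,-0.04,0.2],"twist":[0,0,-1.571],"jaw":0.04},
    {"delta_pos":[0.05,-0.04,0.2],"twist":[0,0,-1.571],"jaw":0.04},
    {"delta_pos":[0.05,-0.04,0.2],"twist":[0,0,-1.571],"jaw":0.04},
    {"delta_pos":[0.05,-0.04,0.2],"twist":[0,0,-1.571],"jaw":0.04},
    {"delta_pos":[0.05,-0.04,0.2],"twist":[0,0,-1.571],"jaw":0.04},
    {"delta_pos":[0.05,-0.04,0.2],"twist":[0,0,-1.571],"jaw":0.04},
    {"delta_pos":[0.05,-0.04,0.2],"twist":[0,0,-1.571],"jaw":0.04}
  ]
}}

```text
time_s: 37.22
tcp_pos: [553.3, 45.9, 294.2]
tcp_rot: [0.707, -0.003, 0.003, -0.707]
contact_force: [0.3, -1.5, 0.9]
width: 40.3
```

```bash
cat > fin.py <<'E'
from meas import *
st(); c=cap('wrist','fin'); np.savez('fin.npz',**c); P=cloud(c); z=P[...,2]; meas(c)
hsv=cv2.cvtColor(c['frame'],cv2.COLOR_RGB2HSV).astype(int)
def comps(m,n,k=60):
    N,l,s,ce=cv2.connectedComponentsWithStats(m.astype(np.uint8))
    for i in range(1,N):
        if s[i,4]>k: rect(P,l==i,n+str(ce[i].round()))
w=(P[...,0]>440)&(P[...,0]<690)&(P[...,1]>0)&(P[...,1]<360)
comps(w&(abs(z-121)<4)&(hsv[...,1]>150)&(hsv[...,0]<22),'wing')
comps(w&(abs(z-81)<3)&(hsv[...,1]<70),'arm')
comps(w&(abs(z-68)<3)&(hsv[...,1]>70)&(P[...,1]<237),'blank')
rect(P,w&(abs(z-62)<2.2)&(P[...,1]>236)&(P[...,1]<290),'stop')
cl=w&(abs(z-46)<2)&(P[...,1]<230)&(P[...,0]>583)&(P[...,0]<603); rect(P,cl,'fence')
E
python3 fin.py
```

```text
t 37.22 tcp [553.3  45.9 294.2] yaw -0.52 ydown [-0. -0. -1.] q [ 0.05  0.63 -0.38  1.44  0.24  1.12 -0.38] F [ 0.3 -1.5  0.9] M [ 0.03  0.04 -0.04] w 40.3
red 602 y [250.5 252.2 253. ] 251.9 9
red 604 y [250.5 251.7 253. ] 251.74 8
red 606 y [250.4 252.1 253.8] 251.97 10
red 608 y [245.3 252.1 257.1] 251.88 26
red 610 y [245.3 251.3 257.1] 251.24 31
red 612 y [244.4 250.8 257.1] 250.8 32
blk 588 y [248.1 252.7 257.4] 252.73 24
blk 590 y [249.8 251.9 254. ] 251.88 10
blk 592 y [250.6 251.9 253.1] 251.86 8
blk 594 y [250.6 251.8 253.1] 251.84 8
blk 596 y [250.5 251.8 253.1] 251.82 8
blk 598 y [250.5 251.8 253.1] 251.8 8
blk 600 y [250.5 251.8 253. ] 251.78 8
wing[258.  65.] c [500.6 187.2] size [15.  52.2] ang 89.63 z [118.7 120.5 121.8] 1200
wing[399. 128.] c [623.1 135.9] size [52.3 14.3] ang 0.71 z [119.  120.6 122. ] 983
wing[270. 185.] c [505.1  86.8] size [15.  50.6] ang 89.58 z [118.5 120.5 121.8] 897
arm[302.  74.] c [520.7 187.4] size [19.2 70.3] ang 89.88 z [79.2 80.6 82. ] 845
arm[354. 131.] c [602.7 136. ] size [19.9 70.9] ang 89.49 z [79.1 80.6 82.1] 741
arm[308. 179.] c [524.7  86.3] size [19.9 71.1] ang 89.16 z [78.8 80.6 81.9] 688
blank[325. 115.] c [556.7 137.7] size [198.8  55.8] ang 89.48 z [66.5 67.8 69.1] 9317
stop c [557.4 246.1] size [13.1 45.8] ang 89.04 z [60.9 62.2 63.5] 742
fence c [591.8  95.3] size [189.7  13.8] ang 89.56 z [44.5 45.8 47.2] 1670
```

View pics/fin.png

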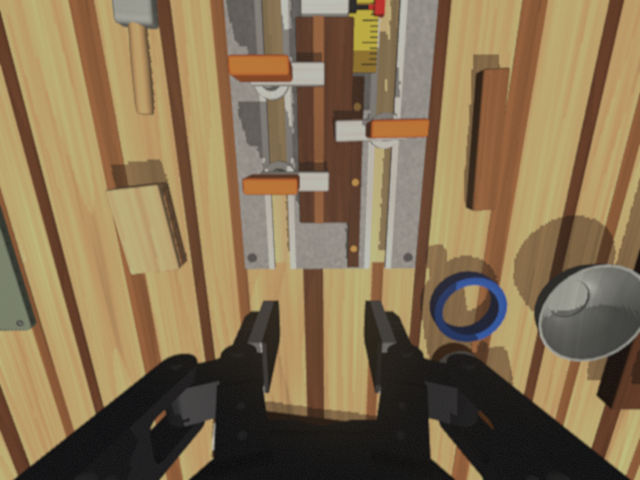

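All three hold-downs are crossways with arms over the blank at (308,73), (352,130), (313,181). Pointer and mark agree (251.8 vs 251.9). Handing in.

```bash
python3 -c "
from rig import bot
print(bot.sign_off())"
```

```text
the job is handed in; nothing more can be done
None
```

The job is done and handed in at about 37 s of robot time; `sign_off` gives no verdict.

**Knob:** I turned it about 2.3 rad clockwise. In the last wrist image the pointer is within about 0.1 mm of the red mark (y 251.8 against 251.9 mm).

**Blank:** It lies flat in the jig (top at z 68 mm).
- **Fence:** its long side is within about 0.3 mm of the fence face, by camera.
- **End stop:** one image hinted at a 1–2 mm gap here, so I pushed the near end with shut fingers. The force rose to 12.8 N with almost no movement, so I take it as seated. That is at the roughly 12 N at which the stop yields, but the pointer was still on the mark afterwards.
- **Angle:** it reads within about 0.3° of the jig, which is at the limit of the measurement.

**Hold-downs:** The three that were present are in the slots, two in the front and one in the rear. Each was turned a quarter turn, with its arm over the blank. Wing tops are at about z 121 mm, which is the fully seated height, and the arms are within about 1° of crossways.

**Other things on the bench:** I never touched them. I did not measure their positions again at the end.

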